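Space the column holders on the rail with the spacer block

ROBOT

A 7-joint arm with a two-finger parallel gripper is mounted at the origin on the work surface. World frame = base frame: x ahead of the robot, y to its left, z up, the work surface at z = 0. Lengths are in m, angles in rad, forces in N, time in s.
With the tool pointing down it reaches from about 0.425 to 0.875 m from the base axis. Payload 4.7 kg.
Tool frame: the origin (TCP) lies between the finger pads; the fingertips stand 14 mm ahead of it and the grasp point (between the pads) lies 5 mm behind it; z points along the fingers, y is the line along which they close (so a half turn about z gives the same grasp; the last joint's range is limited). The gripper opens to 87 mm and grips with 3 to 60 N. Pads are 19 mm wide; open, the fingers measure 117 mm over their backs; the gripper's body (75 mm by 190 mm) begins 51 mm behind the grasp point.
Start: joints at [1.332, 0.321, -0.07, 1.45, 0.023, 1.371, -0.057], TCP at [0.163, -0.629, 0.201] pointing down, gripper open.
Joint ranges: [-2.86, 2.86], [-0.3, 2.09], [-1.38, 1.24], [0.06, 2.45], [-1.56, 4.7], [0.09, 2.05], [-2.69, 2.69]. Speed limits (rad/s): [2.57, 2.57, 3.14, 3.14, 3.14, 3.14, 3.14].

INTERFACE

Orientations are given as a rotation vector (axis times angle).
In Python, from bench import get_state, get_image, camera_params, close_job gives the robot as it stands. The module is installed in compiled form; this text tells all that it offers.
- The arm moves only by the tool arm_command, never from a script. Its argument "motion" is a list of rows, each a list of 5 numbers: the finger opening in mm, from 0 to 87, then the shift along the tool's x, y, z in mm, then the turn about the tool's z in degrees. In form: [[gripper, x, y, z, spin], ...]. A call has 1 to 5 rows; each row is the pose to reach, as a shift and turn from the pose commanded when the call began, along the tool's axes at that moment; what a row does not reach only later rows make up. A row lasts 1/12 s, in which the tool goes at most 41.7 mm and 7.16 degrees, less where a joint would pass 70% of its speed; a pose out of reach is approached as far as the arm can. A call with a gripper value outside its range is refused whole. The fingers move at their own pace and stop on an object; "newtons" is the grip in N (left out, the last holds). Time passes only in rows, so rows that repeat a pose let the fingers close. It gives the time, the measured TCP pose, the force, the opening and the grip force at its end, in the units of the state.
- get_state(): the state, without advancing time (a new reading comes with each control period).
- get_image(name): name is "side" or "top"; returns (picture, depth): 480x640x3 uint8, red, green, blue; 480x640 float32, m along the optical axis (not along the pixel's ray), 0 where there is no reading.
- camera_params(name): a dict with "intrinsics" (3x3 intrinsics, pixels), "extrinsics" (4x4, takes a point from camera to world coordinates). Camera axes: x right, y down, z forward; pixel columns grow to the right and rows downward; lengths in m; the calibration is good to about 2 mm. A picture is of the moment at which its call begins. camera_params takes no time and is no camera call.
- close_job(): hands the job in; it is judged then, once.
The state is a dict: "time": time; "joint_positions": joint angles; "qd": joint speeds; "joint_torque": joint torques, N m; "position": TCP position; "tool_rot": TCP orientation; "ft_force": force on the tool from outside, world axes, zero at the start; "torque": the same for the moment, N m; "grip_width": opening from 0.0 (shut) to 1.0 (fully open); "grip_force": force on a finger pad.
Only numpy, scipy, OpenCV 4.12 (cv2) and the standard library are available. Lean on these libraries where they do the work, as an engineer would, in place of code of your own. Each camera call takes 0.05 s, during which the arm holds its last target. There are 200 camera calls.

TASK

Set the three column holders at equal gaps along their rail with the metal spacer block: stand the block on the rail beside the bolted end holder and slide the middle holder up until it gently nips the block, then lift the block out, step it to the other side of the middle holder and bring the far holder up to nip it in the same way without shifting the middle one. When both gaps match the block, put it back upright and fully home in its slotted rack, and leave the other things on the bench where they are.

Things in the scene. Friction and masses are not known exactly. Their poses are not given: they have to be found in the camera images.
- rail: Fixed aluminium rail, 80 mm deep (x), 430 mm long (y), flat top 25 mm above the bench, end plates 36 mm high. Origin: centre of the underside. Its y axis is the row direction and points to the bolted end holder; its x axis points away from the robot, to the side where the glass columns stand.
- end_holder: Column holder bolted to the rail at its +y end. All holders are alike: a grey plate 60 mm wide (y), from 55 mm on the -x side to 95 mm on the +x side of the rail's middle line, top 47 mm above the bench, with flat upright side faces and a black tab on top; at +x 80 mm a steel post and at +x 122 mm a glass column with red ends, 219 mm high. Origin: middle line, mid-width, bench height.
- mid_holder: Middle column holder, the same shape, 0.7 kg. Slides along the rail only, with about 5 N of friction (a little more when fast), and stays where it is left. Origin and axes as for the end holder.
- far_holder: Far column holder, the same shape, 0.7 kg, at the -y side of the middle one. Slides with about 5 N of friction and stays where it is left. Origin and axes as for the end holder.
- end_face (a point): Middle of the end holder's side face that looks along -y to the middle holder, on the rail's middle line, 36 mm above the bench. The faces span 25 to 47 mm above the bench.
- mid_face_left (a point): Middle of the middle holder's +y side face (towards the end holder), 36 mm above the bench.
- mid_face_right (a point): Middle of the middle holder's -y side face (towards the far holder), 36 mm above the bench.
- far_face_left (a point): Middle of the far holder's +y side face (towards the middle holder), 36 mm above the bench.
- mid_tab (a point): Centre of the middle holder's black tab: 14 mm thick (rail x), 40 mm long (rail y), 36 mm high, standing on the plate from 47 to 83 mm above the bench, 30 mm to the -x side of the rail's middle line. To be gripped from above, either way.
- far_tab (a point): Centre of the far holder's black tab, the same as the middle one's.
- spacer: Loose aluminium block, 0.25 to 0.46 kg, an upside-down T, 24 mm thick all over (y) - the gap to be set. Foot 90 mm long (x), 45 mm high; on its middle a neck 36 mm long (x), 45 to 100 mm high, to grip. Starts upright on the bench. Origin: centre of the underside. On the rail it stands with its length across the rail, its centre some 15 mm to the -x side of the middle line.
- spacer_rack: Fixed grey block, 130 mm long (x), 60 mm wide (y), 40 mm high, on a thin foot plate, with an open slot in the top for the foot of the spacer: 94 mm long (x), 28 mm wide (y), 30 mm deep with its floor 10 mm above the bench, edges slightly bevelled. Origin: centre of the underside. The spacer stands upright in it, its origin 10 mm above the bench.
- spare_column: Bystander: spare glass column with red ends, 204 mm long, lying on the bench between the robot and the rail, 36 mm high.
- spanner: Bystander: steel spanner, 150 mm long, lying on the bench between the robot and the rail.
- buffer_bottle: Bystander: glass bottle with blue cap, 86 mm in diameter, 180 mm high.
- salt_bottle: Bystander: smaller glass bottle with blue cap, 70 mm in diameter, 140 mm high.
- beaker: Bystander: glass beaker, 84 mm in diameter, 110 mm high.
- tip_box: Bystander: box of pipette tips, 85 x 122 mm, 75 mm high.

How it is judged:
By the outcome, as a careful person would: the job done as asked, in the order asked, and still so for the second after the job is handed in, with the robot touching nothing.
It also fails if it takes over 72 s, if anything falls off the work surface, if the arm or the gripper's body presses on something with over 40 N, if the wrist force passes 120 N, or if a joint passes its speed limit or range.

## Working session

There is one attempt and no reset: what is moved stays moved. The work goes in short steps, Python scripts to look and compute and a tool call to move; the robot and the scene stay as the last step left them, time stands still between calls to the robot, and variables do not carry over. Pictures are saved under pics/ and viewed, at most 10 in all, crops included, and the job is handed in when it is done.

Besides the shell and the picture viewer there is one more tool, called after "Call:" as name(argument=value, ...), one argument or row to a line, values as JSON. arm_command: Moves the arm, as the interface text tells. Its arguments: {"type":"object","properties":{"motion":{"type":"array"},"newtons":{"type":"number"}},"required":["motion"]}

```bash
mkdir -p pics; cat > h.py <<'E'
import numpy as np, cv2
from bench import *
def snap(n,tag):
    im,d=get_image(n); cv2.imwrite(f'pics/{tag}.png',im[:,:,::-1]); np.savez(f'pics/{tag}.npz',im=im,d=d); return im,d
def cloud(n,d):
    c=camera_params(n);K=c['intrinsics'];T=c['extrinsics']
    v,u=np.mgrid[:480,:640]
    P=np.stack([(u-K[0,2])/K[0,0]*d,(v-K[1,2])/K[1,1]*d,d],-1)
    W=P@T[:3,:3].T+T[:3,3]; W[d==0]=np.nan; return W
E
python3 - <<'E'
from h import *
for n in('top','side'):
    im,d=snap(n,n+'0');c=camera_params(n);print(n,c['extrinsics'].round(3).tolist(),c['intrinsics'].round(1).tolist(),(d>0).mean())
s=get_state();print(s['time'],s['position'],s['tool_rot'],s['ft_force'],s['grip_width'])
E
```

```text
top [[0.008, -0.997, 0.073, 0.398], [-1.0, -0.008, 0.009, -0.024], [-0.009, -0.073, -0.997, 1.36], [0.0, 0.0, 0.0, 1.0]] [[548.2, 0.0, 324.4], [0.0, 548.2, 243.7], [0.0, 0.0, 1.0]] 0.9960091145833333
side [[-0.99, -0.103, 0.092, 0.385], [-0.137, 0.67, -0.73, 1.017], [0.014, -0.736, -0.677, 1.018], [0.0, 0.0, 0.0, 1.0]] [[585.2, 0.0, 318.7], [0.0, 585.2, 239.6], [0.0, 0.0, 1.0]] 0.99599609375
0.1 [ 0.16241307 -0.62883776  0.20005726] [-3.11483629e+00 -3.95900684e-01  4.84362820e-04] [ 0.22507804  0.52674551 -0.17624288] 1.0012727179302343
```

View pics/top0.png

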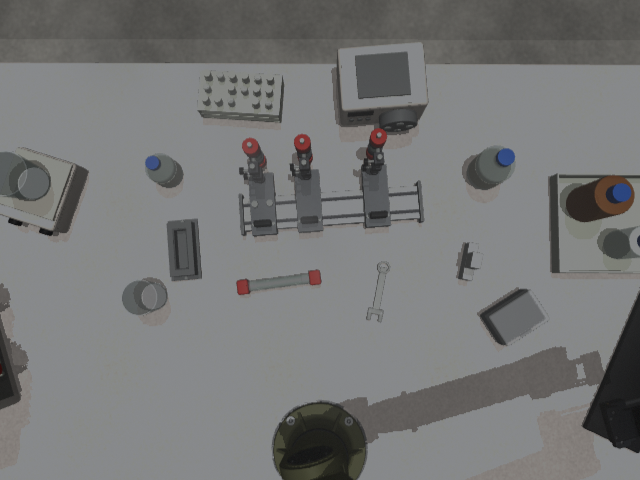

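View pics/side0.png

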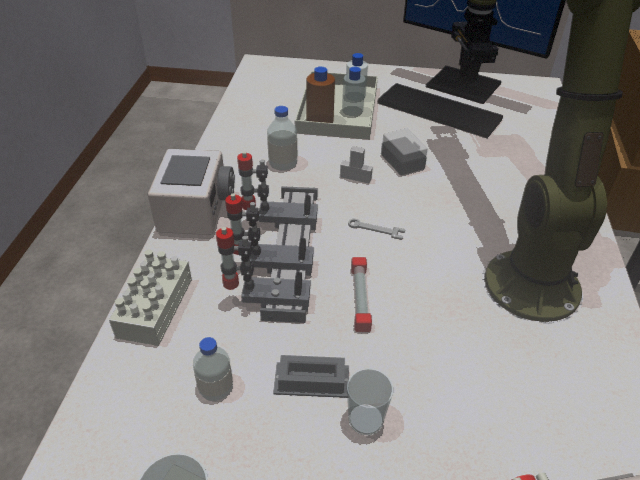

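The top view shows the end, mid and far holders at about (263,205), (308,200) and (376,195), the spacer at (470,262) and the rack at (184,249). The spare column (278,282) and the spanner (378,290) lie between the robot and the rail. The side view agrees with this.

```bash
cat > m.py <<'E'
from h import *
def rect(W,box,zl,zh,label):
    u0,v0,u1,v1=box; P=W[v0:v1,u0:u1].reshape(-1,3); P=P[(P[:,2]>zl)&(P[:,2]<zh)]
    if len(P)<5: print(label,'few',len(P));return
    (c,s,a)=cv2.minAreaRect((P[:,:2]*1000).astype(np.float32))
    print(label,len(P),'c',np.round(c,1),'size',np.round(s,1),'ang',round(a,1),'zmed',round(np.median(P[:,2])*1000,1),'mean',(P.mean(0)*1000).round(1))
E
python3 - <<'E'
from m import *
d=np.load('pics/top0.npz')['d'];W=cloud('top',d)
print(W[262,400],W[350,250])
rect(W,(450,235,490,290),.085,.115,'neck')
rect(W,(450,235,490,290),.035,.055,'foot')
rect(W,(450,235,490,290),.02,.115,'spc')
rect(W,(160,210,210,290),.03,.05,'rack')
rect(W,(160,210,210,290),.005,.05,'rackall')
for n,b in (('end',(248,170,280,240)),('mid',(293,165,326,236)),('far',(360,160,393,232))):
    rect(W,b,.04,.054,n+' plate'); rect(W,b,.074,.09,n+' tab')
rect(W,(236,180,430,240),.018,.03,'rail')
rect(W,(236,180,248,240),.03,.04,'ep+'); rect(W,(414,175,426,225),.03,.04,'ep-')
rect(W,(230,265,325,300),.012,.05,'col'); rect(W,(360,255,395,325),.004,.03,'spanner')
d=np.load('pics/side0.npz')['d'];V=cloud('side',d)
rect(V,(335,140,378,185),.09,.115,'neck s');rect(V,(335,140,378,185),.038,.05,'foot s');rect(V,(270,345,352,400),.034,.05,'rack s')
for n,b in (('end',(240,265,315,310)),('mid',(240,235,318,272)),('far',(255,195,320,228))):
    rect(V,b,.042,.052,n+' plate s'); rect(V,b,.076,.09,n+' tab s')
im=cv2.imread('pics/top0.png')[150:300,140:500];im=cv2.convertScaleAbs(im,alpha=1.6,beta=10)
cv2.imwrite('pics/c0.png',cv2.resize(im,(792,330)))
E
```

```text
[ 0.45310402 -0.19832553  0.00226279] [ 0.23348547  0.17038067 -0.00494759]
neck 194 c [ 455.5 -360.2] size [25.7 36. ] ang 79.7 zmed 100.2 mean [ 455.4 -358.7   99.4]
foot 264 c [ 455.7 -360. ] size [25.  89.3] ang 78.1 zmed 45.4 mean [ 454.2 -357.4   45.3]
spc 567 c [ 455.7 -360. ] size [25.7 89.4] ang 78.4 zmed 49.0 mean [ 454.7 -356.3   64.3]
rack 976 c [464.8 347.8] size [160.4  87.1] ang 4.4 zmed 39.7 mean [479.4 337.1  39.5]
rackall 1824 c [478.9 335.8] size [191.9 122.2] ang 1.9 zmed 34.3 mean [477.9 334.2  26.5]
end plate 1247 c [591.4 140.5] size [151.3  60.7] ang 4.6 zmed 47.3 mean [589.4 139.1  47.4]
end tab 105 c [540.9 135.6] size [14.2 38.4] ang 6.1 zmed 82.5 mean [540.6 135.1  82.3]
mid plate 1289 c [599.9  28.9] size [150.5  60.1] ang 4.8 zmed 47.6 mean [598.   28.1  47.5]
mid tab 103 c [549.7  25. ] size [14.1 38.2] ang 3.7 zmed 82.4 mean [549.5  25.1  82.2]
far plate 1274 c [ 612.8 -134.6] size [149.9  60.6] ang 4.6 zmed 47.6 mean [ 610.3 -134.3   47.6]
far tab 104 c [ 562.7 -138.2] size [13.9 39.7] ang 2.5 zmed 82.7 mean [ 562.6 -137.8   82.6]
rail 3125 c [588.5 -
[... 559 characters left out ...]
 ang 77.5 zmed 44.3 mean [ 453.2 -352.2   44.1]
rack s 1250 c [479.8 339.9] size [130.5  65.1] ang 6.5 zmed 39.5 mean [479.6 341.4  39.4]
end plate s 1143 c [592.6 122.1] size [150.5 113.4] ang 6.7 zmed 46.9 mean [587.8 147.2  46.9]
end tab s 94 c [539.9 140.4] size [13.8 44.3] ang 4.6 zmed 82.8 mean [539.5 141.9  82.2]
mid plate s 990 c [598.5  32.9] size [149.9  67.5] ang 3.6 zmed 47.1 mean [595.5  36.2  47. ]
mid tab s 83 c [548.9  28.8] size [14.  43.1] ang 3.3 zmed 82.2 mean [548.5  30.5  81.9]
far plate s 777 c [ 611.8 -131.3] size [150.4  67.1] ang 3.6 zmed 47.1 mean [ 609.9 -126.9   47. ]
far tab s 65 c [ 609.2 -139. ] size [ 43.3 114.5] ang 85.6 zmed 81.7 mean [ 564.9 -132.    81.8]
```

View pics/c0.png

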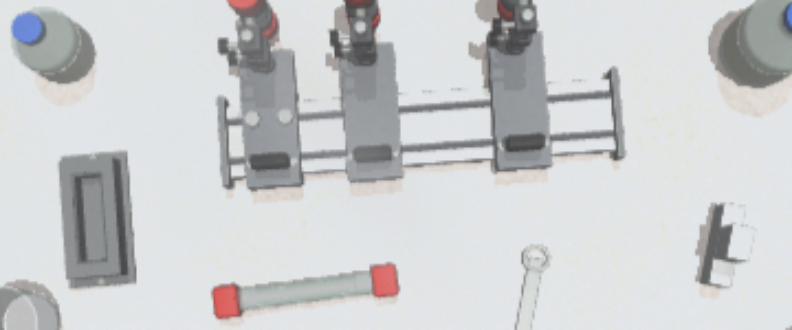

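The crop confirms the layout, and the measured sizes match the given ones: plates 150x60, spacer 90x25, row yaw about 4.5°. Next I check the clearance to the posts and clamps, and the rack pose.

```bash
python3 - <<'E'
from m import *
th=np.radians(4.55);R=np.array([[np.cos(th),np.sin(th)],[-np.sin(th),np.cos(th)]])
A=[]
for n in('top','side'):
    W=cloud(n,np.load(f'pics/{n}0.npz')['d']).reshape(-1,3);W=W[~np.isnan(W[:,0])]
    q=(W[:,:2]-[.580,.0273])@R.T;A=np.c_[q,W[:,2]]*1000
    for nm,y0 in(('end',112),('mid',0),('far',-164)):
      for z0 in(50,90,120,150,180):
        B=A[(abs(A[:,1]-y0)<45)&(A[:,2]>z0)&(A[:,2]<z0+30)&(A[:,0]>-10)&(A[:,0]<170)]
        if len(B)>3: print(n,nm,z0,len(B),'xmin',np.percentile(B[:,0],2).round(),'y',np.percentile(B[:,1]-y0,[2,98]).round())
d=np.load('pics/top0.npz')['d'];W=cloud('top',d)
P=W[212:285,160:206].reshape(-1,3)
P=P[(P[:,2]>.032)&(P[:,2]<.045)&(P[:,0]>.40)&(P[:,1]>.29)&(P[:,1]<.38)]
print(cv2.minAreaRect((P[:,:2]*1000).astype(np.float32)),np.percentile(P,[1,99],axis=0).round(3).tolist())
# slot: pts below 25mm inside
Q=W[212:285,160:206].reshape(-1,3);Q=Q[(Q[:,2]<.02)&(Q[:,2]>.006)&(abs(Q[:,0]-.48)<.05)&(abs(Q[:,1]-.336)<.02)]
print(len(Q),Q.mean(0))
for n,cc in(('bottle',(.47,.42)),):
    pass
E
```

```text
top end 50 262 xmin -7.0 y [-28.  26.]
top end 90 153 xmin 68.0 y [-17.  30.]
top end 120 20 xmin 74.0 y [-12.   4.]
top end 150 206 xmin 68.0 y [-16.  31.]
top end 180 258 xmin 74.0 y [-17.  15.]
top mid 50 203 xmin -8.0 y [-28.  26.]
top mid 90 118 xmin 69.0 y [-16.  31.]
top mid 120 18 xmin 70.0 y [-11.   9.]
top mid 150 180 xmin 69.0 y [-13.  31.]
top mid 180 257 xmin 74.0 y [-16.  16.]
top far 50 233 xmin -5.0 y [-26.  29.]
top far 90 130 xmin 69.0 y [-14.  32.]
top far 120 29 xmin 69.0 y [-7. 13.]
top far 150 183 xmin 69.0 y [-10.  32.]
top far 180 260 xmin 75.0 y [-14.  18.]
side end 50 341 xmin 2.0 y [-20.  29.]
side end 90 370 xmin 68.0 y [-5. 35.]
side end 120 140 xmin 73.0 y [ 1. 18.]
side end 150 363 xmin 68.0 y [-5. 36.]
side end 180 340 xmin 74.0 y [-9. 21.]
side mid 50 155 xmin -4.0 y [-21.  31.]
side mid 90 278 xmin 68.0 y [-6. 36.]
side mid 120 146 xmin 73.0 y [ 0. 18.]
side mid 150 319 xmin 68.0 y [-5. 36.]
side mid 180 301 xmin 75.0 y [-10.  22.]
side far 50 196 xmin -5.0 y [-16.  32.]
side far 90 276 xmin 68.0 y [-6. 35.]
side far 120 139 xmin 74.0 y [ 1. 19.]
side far 150 276 xmin 69.0 y [-5. 37.]
side far 180 248 xmin 74.0 y [-10.  23.]
((480.6670837402344, 337.9173889160156), (130.61431884765625, 62.5659065246582), 5.311000823974609) [[0.416, 0.303, 0.033], [0.545, 0.371, 0.044]]
328 [0.48140779 0.34214603 0.0110859 ]
```

Call:
arm_command(
  motion=[
    [87,0,0,0,0],
  ],
  newtons=20,
)

```text
time: 0.18
position: [0.1624, -0.629, 0.2004]
tool_rot: [-3.115, -0.396, 0.0]
ft_force: [-0.4, 0.1, 0.5]
grip_width: 0.999
grip_force: 0.0
```

```bash
cat > p.py <<'E'
import sys
from h import *
from scipy.spatial.transform import Rotation as Rt
def plan(x,y,z,yaw):
    "target TCP mm / deg; prints tool shift from the present pose, mm, and spin"
    s=get_state();R=Rt.from_rotvec(s['tool_rot']).as_matrix();p=s['position']*1000
    d=R.T@(np.array([x,y,z])-p); cur=np.degrees(np.arctan2(R[1,0],R[0,0]))
    print('t',round(s['time'],2),'p',p.round(1),'yaw',cur.round(2),'f',s['ft_force'].round(2),'w',round(s['grip_width']*87,1),'gf',s['grip_force'],'| shift',d.round(1),'spin',round(-(yaw-cur),2))
def rail(x,y,O=(580.,27.3),a=4.55):
    "rail frame offsets about the start pose of the middle holder -> world"
    c,s=np.cos(np.radians(a)),np.sin(np.radians(a));return O[0]+c*x-s*y,O[1]+s*x+c*y
if __name__=='__main__': plan(*map(float,sys.argv[1:5]))
E
python3 p.py 455 -359 200 -11.5
```

```text
t 0.18 p [ 162.4 -629.   200.4] yaw 14.49 f [-0.42  0.05  0.55] w 86.9 gf 0.0 | shift [ 350.8 -188.2    0.6] spin 25.99
```

Call:
arm_command(
  motion=[
    [87,35,-19,0,5],
    [87,70,-38,0,10],
    [87,105,-56,0,15],
    [87,140,-75,0,20],
    [87,175,-94,0,26],
  ],
)

```text
time: 0.6
position: [0.3095, -0.4931, 0.2009]
tool_rot: [-3.125, 0.323, 0.0]
ft_force: [0.7, -0.4, -0.2]
grip_width: 1.001
grip_force: 0.0
```

```bash
python3 p.py 455 -359 180 -11.5
```

```text
t 0.6 p [ 309.5 -493.1  200.9] yaw -11.79 f [ 0.72 -0.39 -0.2 ] w 87.1 gf 0.0 | shift [ 115.1 -161.    20.9] spin -0.29
```

Call:
arm_command(
  motion=[
    [87,23,-32,0,0],
    [87,46,-64,0,0],
    [87,69,-97,5,0],
    [87,92,-129,12,0],
    [87,115,-161,20,0],
  ],
)

```text
time: 1.02
position: [0.4546, -0.3583, 0.1813]
tool_rot: [3.125, -0.315, 0.001]
ft_force: [0.6, -1.0, -0.5]
grip_width: 0.997
grip_force: 0.0
```

```bash
python3 - <<'E'
from m import *
from p import plan
im,d=snap('side','s1');W=cloud('side',d)
rect(W,(325,120,390,190),.038,.05,'foot s');rect(W,(325,120,390,190),.09,.105,'neck s')
im,d=snap('top','t1')
plan(455,-359,78,-11.5)
a=cv2.imread('pics/s1.png')[80:230,280:480];b=cv2.imread('pics/t1.png')[180:330,390:590]
cv2.imwrite('pics/v1.png',np.hstack([cv2.resize(a,(400,300)),cv2.resize(b,(400,300))]))
E
```

```text
foot s 315 c [ 453.6 -467.5] size [159.4 276.6] ang 18.8 zmed 43.8 mean [ 461.  -442.9   43.6]
neck s 102 c [ 454.5 -356.5] size [28.3 37.1] ang 81.3 zmed 98.6 mean [ 453.9 -353.8   97.9]
t 1.12 p [ 458.9 -351.4  179.7] yaw -10.79 f [0.21 0.17 0.51] w 87.2 gf 0.0 | shift [ -2.4   8.8 101.7] spin 0.71
```

View pics/v1.png

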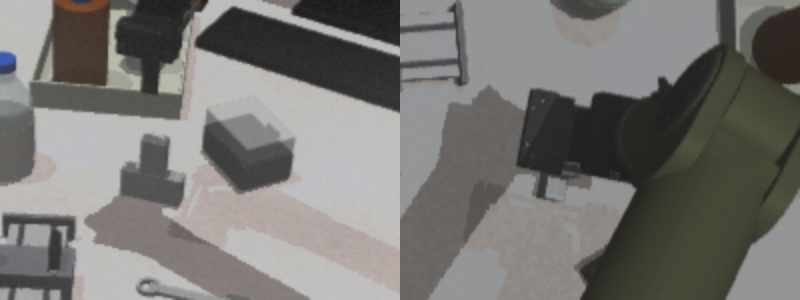

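The gripper is directly above the block and the fingers line up edge-on in the side view (crop about (155,60) above the neck at (155,150)). It needs a correction of about 9 mm, then the descent.

Call:
arm_command(
  motion=[
    [87,-2.4,8.5,0,0.7],
    [87,-2.4,8.5,25,0.7],
    [87,-2.4,8.5,50,0.7],
    [87,-2.4,8.5,75,0.7],
    [87,-2.4,8.5,101,0.7],
  ],
)

```text
time: 1.53
position: [0.4474, -0.3706, 0.0794]
tool_rot: [3.121, -0.341, 0.0]
ft_force: [0.7, 0.4, 0.3]
grip_width: 1.0
grip_force: 0.0
```

Call:
arm_command(
  motion=[
    [87,0,0,0,0],
    [40,0,0,0,0],
    [20,0,0,0,0],
    [15,0,0,0,0],
    [15,0,0,0,0],
  ],
  newtons=8,
)

```text
time: 1.95
position: [0.4502, -0.3689, 0.0821]
tool_rot: [3.122, -0.335, 0.004]
ft_force: [1.3, -0.9, -0.1]
grip_width: 0.785
grip_force: 0.0
```

Call:
arm_command(
  motion=[
    [15,0,0,0,0],
    [15,0,0,0,0],
    [15,0,0,0,0],
  ],
)

```text
time: 2.2
position: [0.4495, -0.3678, 0.0806]
tool_rot: [3.123, -0.334, 0.001]
ft_force: [-0.2, 0.0, -0.0]
grip_width: 0.555
grip_force: 0.0
```

```bash
python3 p.py 455 -359 178 4.5
```

```text
t 2.2 p [ 449.5 -367.8   80.6] yaw -12.21 f [-0.24  0.   -0.02] w 48.3 gf 0.0 | shift [  3.6  -9.7 -97.4] spin -16.71
```

Call:
arm_command(
  motion=[
    [55,2,-5,1,0],
    [55,4,-9,2,-0.5],
    [55,4,-9,2,-0.5],
    [55,4,-9,2,-0.5],
    [55,4,-9,2,-0.5],
  ],
)

```text
time: 2.62
position: [0.4551, -0.3596, 0.078]
tool_rot: [3.125, -0.32, -0.0]
ft_force: [-0.1, 0.2, 0.2]
grip_width: 0.631
grip_force: 0.0
```

```bash
python3 p.py 455 -358.5 78 -11.5
```

```text
t 2.62 p [ 455.1 -359.6   78. ] yaw -11.69 f [-0.13  0.15  0.21] w 54.9 gf 0.0 | shift [-0.3 -1.  -0. ] spin -0.19
```

Good; no contact seen. I close now.

Call:
arm_command(
  motion=[
    [15,0,0,0,0],
    [15,0,0,0,0],
    [15,0,0,0,0],
    [15,0,0,0,0],
    [15,0,0,0,0],
  ],
  newtons=8,
)

```text
time: 3.03
position: [0.455, -0.3598, 0.0781]
tool_rot: [3.125, -0.321, -0.0]
ft_force: [0.2, 0.5, 0.0]
grip_width: 0.339
grip_force: 0.0
```

Call:
arm_command(
  motion=[
    [10,0,0,0,0],
    [10,0,0,0,0],
    [10,0,0,0,0],
    [10,0,0,0,0],
  ],
  newtons=35,
)

```text
time: 3.37
position: [0.4555, -0.36, 0.0794]
tool_rot: [3.124, -0.32, 0.002]
ft_force: [-1.2, 0.9, 6.5]
grip_width: 0.128
grip_force: 5.0
```

```bash
python3 p.py 455 -358.5 218 4.55
```

```text
t 3.37 p [ 455.5 -360.    79.4] yaw -11.71 f [-1.19  0.94  6.51] w 11.2 gf 4.995006166573148 | shift [  -0.7   -1.3 -138.6] spin -16.26
```

The opening is 11 mm instead of 24, so something is wrong; I look.

```bash
python3 - <<'E'
from h import *
from p import plan
snap('side','s2');snap('top','t2')
plan(455,-358.5,78,-11.5)
a=cv2.imread('pics/s2.png')[60:210,280:480];b=cv2.imread('pics/t2.png')[180:330,390:590]
cv2.imwrite('pics/v2.png',np.hstack([cv2.resize(a,(400,300),interpolation=2),cv2.resize(b,(400,300),interpolation=2)]))
E
```

```text
t 3.47 p [ 455.5 -360.    79.4] yaw -11.71 f [-1.37  1.5   6.44] w 10.4 gf 5.166971368307713 | shift [-0.8 -1.4  1.4] spin -0.21
```

View pics/v2.png

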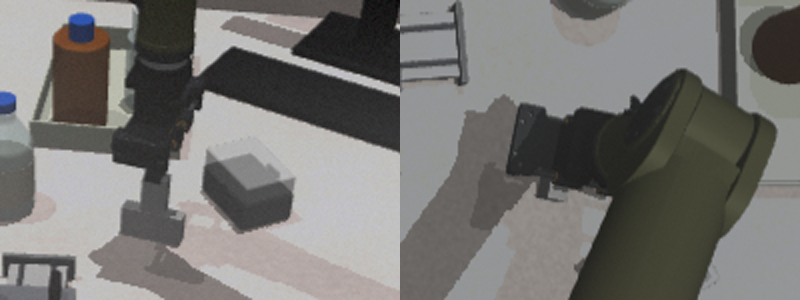

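```bash
python3 - <<'E'
from h import *
for t in('s1','s2'):
    W=cloud('side',np.load(f'pics/{t}.npz')['d'])*1000
    print(t)
    for v in range(132,184,4):
        print(v,' '.join('%d,%d,%d'%tuple(W[v,u]) for u in range(340,374,5)))
W=cloud('top',np.load('pics/t2.npz')['d'])*1000
print('top')
for v in range(244,282,4): print(v,' '.join('%d,%d,%d'%tuple(W[v,u]) for u in range(446,486,5)))
E
```

```text
s1
132 522,-571,15 506,-563,21 490,-567,21 475,-568,21 459,-569,23 444,-574,21 429,-600,7
136 522,-570,1 506,-576,-1 490,-571,4 474,-569,6 458,-566,10 443,-570,9 427,-587,0
140 519,-542,4 504,-554,-1 488,-555,0 472,-553,2 457,-559,0 441,-566,-2 426,-561,2
144 517,-523,2 501,-522,4 486,-529,1 471,-537,-1 455,-539,-1 440,-545,-3 424,-542,0
148 514,-502,2 499,-507,0 484,-509,0 460,-361,100 446,-362,101 438,-514,1 422,-519,0
152 512,-481,1 497,-489,-2 473,-355,90 459,-352,93 445,-347,98 436,-492,2 421,-495,1
156 510,-465,-2 495,-468,-2 472,-354,76 458,-348,82 444,-348,84 434,-475,-1 419,-477,0Traceback (most recent call last):
  File "<stdin>", line 6, in <module>
  File "<stdin>", line 6, in <genexpr>
ValueError: cannot convert float NaN to integer
```

```bash
python3 - <<'E'
import cv2
a=cv2.imread('pics/s2.png')[110:200,310:430]
cv2.imwrite('pics/v3.png',cv2.convertScaleAbs(cv2.resize(a,(800,600),interpolation=2),alpha=1.8,beta=10))
E
```

```text
(no output)
```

View pics/v3.png

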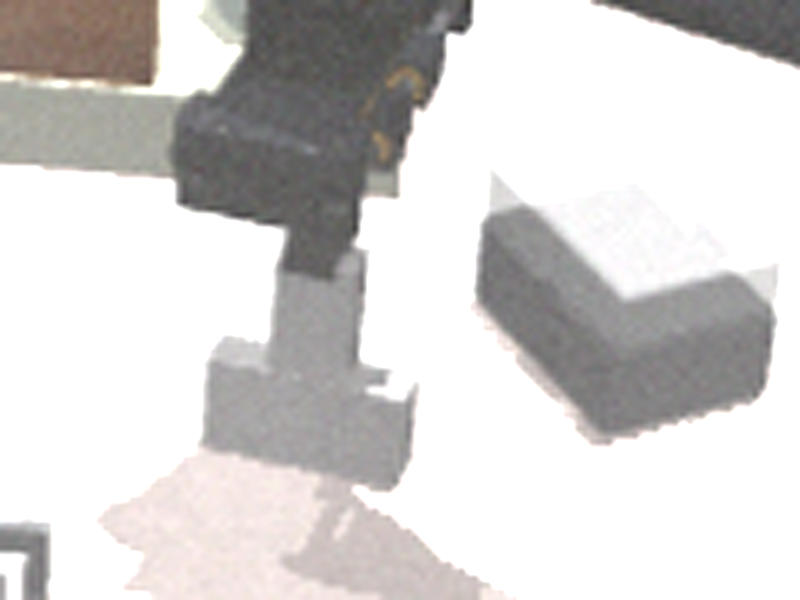

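The side crop shows a dark finger only reaching the top of the neck (crop (320,260)), not 35 mm down it. I check heights there.

```bash
python3 - <<'E'
from h import *
from p import plan
W=cloud('side',np.load('pics/s2.npz')['d'])*1000
f=lambda p:'nan' if np.isnan(p[0]) else '%d,%d,%d'%tuple(p)
for v in range(132,182,3): print(v,' '.join(f(W[v,u]) for u in range(342,374,4)))
W=cloud('top',np.load('pics/t2.npz')['d'])*1000
print('top')
for v in range(232,282,5): print(v,' '.join(f(W[v,u]) for u in range(442,500,6)))
s=get_state();print(s['tool_rot'],s['joint_positions'],s['torque'])
E
```

```text
132 491,-269,206 481,-266,209 470,-267,210 460,-260,215 450,-270,210 440,-270,210 431,-311,186 429,-600,6
135 491,-271,196 480,-269,198 470,-271,198 460,-263,204 449,-260,207 439,-261,208 440,-566,15 428,-593,0
138 491,-276,184 481,-279,183 470,-273,188 459,-268,192 449,-264,196 439,-263,197 439,-569,3 426,-571,2
141 491,-278,173 480,-271,179 469,-271,180 459,-267,183 448,-267,185 438,-267,186 438,-560,-2 425,-555,2
144 511,-529,0 498,-529,0 486,-526,3 458,-268,174 448,-265,177 438,-267,177 437,-548,-5 424,-533,5
147 509,-509,1 496,-511,1 484,-509,4 462,-344,115 451,-347,114 441,-369,100 435,-523,0 423,-525,0
150 507,-496,0 495,-493,2 483,-504,-3 462,-346,103 451,-346,105 440,-355,99 434,-504,1 421,-505,2
153 505,-475,2 493,-479,1 481,-480,1 462,-353,89 450,-355,88 439,-349,94 433,-492,-1 420,-490,1
156 503,-458,3 491,-464,0 472,-356,75 461,-358,75 450,-352,80 438,-347,85 431,-470,2 419,-474,1
159 502,-446,0 490,-449,0 472,-359,63 460,-352,69 449,-349,72 438,-351,72 430,-451,5 418,-457,1
162 495,-362,48 484,-373,42 471,-353,57 460,-354,58 448,-343,67 437,-347,65 429,-445,-1 417,-441,
[... 1356 characters left out ...]
327 448,-325,364
262 453,-301,2 445,-270,214 445,-283,214 445,-295,216 445,-308,216 443,-307,266 443,-317,273 443,-328,277 441,-327,319 436,-300,447
267 441,-302,-2 441,-317,-2 435,-284,210 435,-302,188 436,-315,185 433,-306,269 433,-318,270 433,-330,269 432,-331,305 427,-293,469
272 429,-301,4 429,-316,2 429,-331,1 429,-345,6 428,-350,46 425,-325,195 425,-338,195 425,-352,189 423,-342,269 418,-288,486
277 416,-301,4 417,-318,-4 417,-331,0 417,-341,20 416,-350,45 416,-364,44 417,-390,0 417,-405,0 417,-420,1 410,-288,484
[ 3.12425582e+00 -3.20467540e-01  1.61712490e-03] [ 0.85639512  0.27730549 -0.27038393  1.76721334  0.08224897  1.10666521
 -1.21614366] [ 0.25151172  0.38774221 -0.00537713]
```

```bash
python3 - <<'E'
from h import *
for t,c,(u0,v0,u1,v1) in(('t1','top',(448,220,480,280)),('t2','top',(442,228,475,272)),('s1','side',(330,70,385,150)),('s2','side',(330,120,385,152))):
    W=cloud(c,np.load(f'pics/{t}.npz')['d'])[v0:v1,u0:u1].reshape(-1,3)*1000
    W=W[(W[:,2]>105)&(W[:,2]<330)&(W[:,0]>380)]
    h,e=np.histogram(W[:,2],range(105,330,15));print(t,list(zip(e[:-1],h)))
    B=W[W[:,1]>-300];print('front body y',np.percentile(B[:,1],[2,50,98]).round(),'z',np.percentile(B[:,2],[2,50,98]).round(),'x',np.percentile(B[:,0],[2,98]).round())
s=get_state();print(s['position'],s['ft_force'],s['grip_width'],s['grip_force'])
E
```

```text
t1 [(np.int64(105), np.int64(1)), (np.int64(120), np.int64(0)), (np.int64(135), np.int64(0)), (np.int64(150), np.int64(0)), (np.int64(165), np.int64(0)), (np.int64(180), np.int64(0)), (np.int64(195), np.int64(0)), (np.int64(210), np.int64(0)), (np.int64(225), np.int64(0)), (np.int64(240), np.int64(0)), (np.int64(255), np.int64(0)), (np.int64(270), np.int64(9)), (np.int64(285), np.int64(137)), (np.int64(300), np.int64(540))]
front body y [-299. -277. -255.] z [292. 314. 319.] x [438. 510.]
t2 [(np.int64(105), np.int64(0)), (np.int64(120), np.int64(0)), (np.int64(135), np.int64(0)), (np.int64(150), np.int64(0)), (np.int64(165), np.int64(2)), (np.int64(180), np.int64(86)), (np.int64(195), np.int64(66)), (np.int64(210), np.int64(697)), (np.int64(225), np.int64(41)), (np.int64(240), np.int64(40)), (np.int64(255), np.int64(36)), (np.int64(270), np.int64(24)), (np.int64(285), np.int64(0)), (np.int64(300), np.int64(0))]
front body y [-299. -282. -264.] z [193. 214. 219.] x [437. 506.]
s1 [(np.int64(105), np.int64(48)), (np.int64(120), np.int64(54)), (np.int64(135), np.int64(25)), (np.int64(1
[... 308 characters left out ...]
(300), np.int64(301))]
front body y [-299. -273. -259.] z [250. 303. 318.] x [431. 506.]
s2 [(np.int64(105), np.int64(43)), (np.int64(120), np.int64(3)), (np.int64(135), np.int64(0)), (np.int64(150), np.int64(0)), (np.int64(165), np.int64(80)), (np.int64(180), np.int64(194)), (np.int64(195), np.int64(171)), (np.int64(210), np.int64(322)), (np.int64(225), np.int64(1)), (np.int64(240), np.int64(0)), (np.int64(255), np.int64(0)), (np.int64(270), np.int64(0)), (np.int64(285), np.int64(0)), (np.int64(300), np.int64(0))]
front body y [-298. -274. -259.] z [172. 206. 217.] x [436. 507.]
[ 0.45552655 -0.36002051  0.07939438] [-1.36875423  1.49652322  6.43730682] 0.11961510006902609 5.166971368307713
```

The body moves exactly with the reported TCP, but the tips really stand about 35 mm higher than the stated frame implies: the body underside is at 173 mm with the TCP at 79, and the tips are resting on the neck top. From here I use tip z ≈ reported TCP + 20. I lift, reopen and go lower.

Call:
arm_command(
  motion=[
    [11,0,0,-10,0],
    [55,0,0,-10,0],
    [55,0,0,-10,0],
    [55,0,0,-10,0],
    [55,0,0,-10,0],
  ],
  newtons=8,
)

```text
time: 3.88
position: [0.4548, -0.3595, 0.0877]
tool_rot: [-3.125, 0.321, 0.001]
ft_force: [0.6, 0.4, -0.1]
grip_width: 0.346
grip_force: 0.0
```

Call:
arm_command(
  motion=[
    [55,0,0,0,0],
    [55,0,0,0,0],
    [55,0,0,0,0],
  ],
)

```text
time: 4.13
position: [0.4549, -0.3596, 0.0878]
tool_rot: [-3.125, 0.321, 0.001]
ft_force: [0.4, 0.8, -0.2]
grip_width: 0.563
grip_force: 0.0
```

```bash
python3 - <<'E'
from m import *
from p import plan
im,d=snap('side','s3');W=cloud('side',d)
rect(W,(340,140,378,185),.04,.048,'foot s');rect(W,(340,140,378,170),.06,.1,'neck s')
rect(np.load('pics/side0.npz')['d'] is not None and cloud('side',np.load('pics/side0.npz')['d']),(340,140,378,170),.06,.1,'neck s0')
plan(455,-359,43,-11.5)
E
```

```text
foot s 126 c [ 454.7 -355.4] size [32.6 90.1] ang 78.7 zmed 44.4 mean [ 453.4 -353.1   44.2]
neck s 170 c [ 451.6 -350. ] size [41.2 27.9] ang 16.0 zmed 80.8 mean [ 452.5 -348.5   80.7]
neck s0 189 c [ 454.2 -356.4] size [33.8 37.5] ang 82.4 zmed 83.6 mean [ 454.1 -349.1   82.4]
t 4.18 p [ 455.  -359.6   87.9] yaw -11.72 f [ 0.22 -0.26 -0.13] w 51.6 gf 0.0 | shift [-0.1 -0.6 44.9] spin -0.22
```

Block essentially unmoved. I go down and grip.

Call:
arm_command(
  motion=[
    [55,0,0,11,0],
    [55,0,0,22,0],
    [55,0,0,33,0],
    [55,0,0,45,0],
    [15,0,0,45,0],
  ],
)

```text
time: 4.6
position: [0.4528, -0.3581, 0.0392]
tool_rot: [-3.122, 0.32, 0.008]
ft_force: [-0.8, 0.8, 0.0]
grip_width: 0.606
grip_force: 0.0
```

Call:
arm_command(
  motion=[
    [15,0,0,0,0],
    [15,0,0,0,0],
    [15,0,0,0,0],
    [15,0,0,0,0],
    [15,0,0,0,0],
  ],
)

```text
time: 5.02
position: [0.4555, -0.3597, 0.0437]
tool_rot: [3.125, -0.321, 0.001]
ft_force: [-0.2, 1.8, 1.7]
grip_width: 0.278
grip_force: 8.0
```

Call:
arm_command(
  motion=[
    [15,0,0,0,0],
    [15,0,0,0,0],
    [15,0,0,0,0],
    [15,0,0,0,0],
    [15,0,0,0,0],
  ],
  newtons=35,
)

```text
time: 5.43
position: [0.4555, -0.3597, 0.0436]
tool_rot: [3.125, -0.32, 0.001]
ft_force: [0.4, 2.0, 5.3]
grip_width: 0.27
grip_force: 34.9
```

```bash
python3 p.py 455 -359 173 4.55; python3 -c "
from p import rail,plan
x,y=rail(-13,70-0);print(x,y);plan(x,y,160,4.55)"
```

```text
t 5.43 p [ 455.5 -359.7   43.6] yaw -11.71 f [0.4  2.02 5.32] w 23.5 gf 34.87770035862923 | shift [  -0.5   -0.5 -129.4] spin -16.26
561.4879368699138 96.0481164736002
t 5.43 p [ 455.5 -359.7   43.6] yaw -11.71 f [0.4  2.02 5.32] w 23.5 gf 34.87770035862923 | shift [  11.4 -467.7 -116.5] spin -16.26
```

Call:
arm_command(
  motion=[
    [15,0,0,-10,0],
    [15,0,0,-35,0],
    [15,0,0,-65,0],
    [15,0,0,-95,0],
    [15,0,0,-120,0],
  ],
)

```text
time: 5.85
position: [0.4544, -0.3599, 0.1644]
tool_rot: [3.125, -0.321, -0.001]
ft_force: [0.2, -0.5, -3.0]
grip_width: 0.275
grip_force: 34.9
```

Call:
arm_command(
  motion=[
    [15,0,0,0,0],
    [15,0,-20,0,-3],
    [15,2,-50,0,-7],
    [15,4,-80,0,-11],
    [15,6,-112,0,-16],
  ],
)

```text
time: 6.27
position: [0.482, -0.25, 0.1607]
tool_rot: [-3.138, -0.121, 0.005]
ft_force: [0.8, -0.3, -3.3]
grip_width: 0.272
grip_force: 34.9
```

Call:
arm_command(
  motion=[
    [15,0,0,0,0],
    [15,0,0,0,0],
    [15,0,0,0,0],
  ],
)

```text
time: 6.52
position: [0.4824, -0.2512, 0.1614]
tool_rot: [-3.139, -0.118, 0.005]
ft_force: [0.5, -0.5, -4.3]
grip_width: 0.273
grip_force: 34.9
```

```bash
python3 -c "
from p import rail,plan
x,y=rail(-15,63);print(x,y);plan(x,y,160,4.55)"
```

```text
560.049543180223 88.91151899346598
t 6.52 p [ 482.4 -251.2  161.4] yaw 4.3 f [ 0.53 -0.54 -4.26] w 23.7 gf 34.87063279375434 | shift [ 102.9 -333.3    1.3] spin -0.25
```

Call:
arm_command(
  motion=[
    [15,8,-25,0,0],
    [15,18,-58,0,0],
    [15,28,-91,0,0],
    [15,38,-124,0,0],
    [15,48,-156,0,0],
  ],
)

```text
time: 6.93
position: [0.5192, -0.0922, 0.1621]
tool_rot: [3.139, 0.112, -0.002]
ft_force: [0.8, -0.1, -3.9]
grip_width: 0.272
grip_force: 34.9
```

Call:
arm_command(
  motion=[
    [15,10,-33,0,0],
    [15,20,-66,0,0],
    [15,30,-99,0,0],
    [15,40,-130,0,0],
    [15,50,-160,0,0],
  ],
)

```text
time: 7.35
position: [0.5577, 0.071, 0.1621]
tool_rot: [3.139, 0.113, -0.002]
ft_force: [0.0, 0.7, -2.8]
grip_width: 0.273
grip_force: 34.9
```

Call:
arm_command(
  motion=[
    [15,3,-10,0,0],
    [15,5,-17,0,0],
    [15,5,-17,0,0],
    [15,5,-17,0,0],
    [15,5,-17,0,0],
  ],
)

```text
time: 7.77
position: [0.5615, 0.0856, 0.1625]
tool_rot: [3.138, 0.112, -0.002]
ft_force: [-0.7, -0.2, -2.9]
grip_width: 0.275
grip_force: 34.9
```

```bash
python3 - <<'E'
from m import *
from p import rail,plan
im,d=snap('side','s4');snap('top','t4')
x,y=rail(-15,63);print(x,y);plan(x,y,68,4.55)
a=cv2.imread('pics/s4.png')[170:330,210:350];b=cv2.imread('pics/t4.png')[130:290,220:420]
cv2.imwrite('pics/v4.png',np.hstack([cv2.resize(a,(350,400),interpolation=2),cv2.resize(b,(450,400),interpolation=2)]))
W=cloud('side',d)
rect(W,(210,170,350,330),.112,.15,'blk')
np.set_printoptions(suppress=True,linewidth=200)
E
```

```text
560.049543180223 88.91151899346598
t 7.87 p [561.5  86.2 162.8] yaw 4.1 f [ 0.75  0.86 -3.5 ] w 23.7 gf 34.87175876274705 | shift [-1.2 -2.9 94.8] spin -0.45
blk 1439 c [694.9 -18.1] size [206.7 390.4] ang 32.3 zmed 127.4 mean [664.7  26.2 128. ]
```

View pics/v4.png

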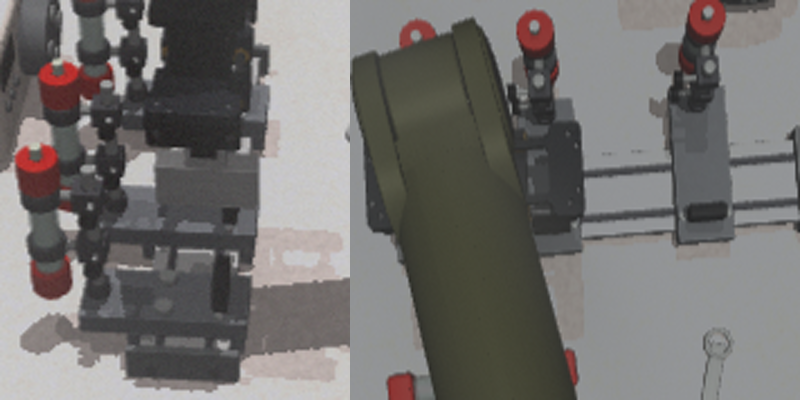

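The side view shows the block's foot (crop (205,180)) over the gap between the end and mid holders. A quick numeric check of the face before I lower it.

```bash
python3 - <<'E'
from h import *
W=cloud('side',np.load('pics/s4.npz')['d'])*1000
P=W[228:254,270:318].reshape(-1,3);P=P[(P[:,2]>110)&(P[:,2]<175)&(P[:,1]>70)&(P[:,1]<130)]
print(len(P),np.percentile(P,[2,25,50,75,98],axis=0).round(1))
F=P[(P[:,2]<155)&(P[:,2]>125)]; A=np.c_[F[:,0],np.ones(len(F))];print('face y=a x+b',np.linalg.lstsq(A,F[:,1],rcond=None)[0],'at mean',F.mean(0))
# mid-holder / end facing edges at top plate in side view, rail coords
from p import rail
E
```

```text
857 [[515.6  75.3 120.9]
 [534.6  94.6 135.6]
 [558.1  97.3 150.6]
 [582.9  99.5 162.9]
 [602.3 103.1 172.6]]
face y=a x+b [ 0.09711533 43.43099705] at mean [558.28577617  97.64910588 139.80957763]
```

Call:
arm_command(
  motion=[
    [15,-1.2,-3,15,-0.4],
    [15,-1.2,-3,35,-0.4],
    [15,-1.2,-3,55,-0.4],
    [15,-1.2,-3,72,-0.4],
    [15,-1.2,-3,84,-0.4],
  ],
)

```text
time: 8.28
position: [0.5593, 0.0898, 0.0773]
tool_rot: [3.138, 0.125, -0.003]
ft_force: [0.3, -0.1, -3.8]
grip_width: 0.272
grip_force: 34.9
```

Call:
arm_command(
  motion=[
    [15,0,0,2,0],
    [15,0,0,4,0],
    [15,0,0,6,0],
    [15,0,0,6,0],
  ],
)

```text
time: 8.62
position: [0.5608, 0.0914, 0.0738]
tool_rot: [3.139, 0.128, 0.002]
ft_force: [-0.2, -0.9, -3.2]
grip_width: 0.272
grip_force: 34.9
```

Call:
arm_command(
  motion=[
    [15,0,0,1,0],
    [15,0,0,2,0],
    [15,0,0,2,0],
  ],
)

```text
time: 8.87
position: [0.5603, 0.0915, 0.0713]
tool_rot: [3.139, 0.128, 0.001]
ft_force: [-0.1, -0.3, -3.2]
grip_width: 0.273
grip_force: 34.9
```

```bash
python3 p.py 560 89 68.6 4.55
```

```text
t 8.87 p [560.3  91.5  71.3] yaw 4.69 f [-0.15 -0.3  -3.18] w 23.7 gf 34.87174993380904 | shift [-0.5  2.4  2.7] spin 0.14
```

Call:
arm_command(
  motion=[
    [15,0,0.5,1,0],
    [15,0,0.5,2,0],
    [15,0,0.5,2.5,0],
    [15,0,0.5,2.5,0],
  ],
)

```text
time: 9.2
position: [0.5602, 0.0908, 0.0687]
tool_rot: [3.139, 0.128, 0.0]
ft_force: [-0.4, -0.2, -1.7]
grip_width: 0.273
grip_force: 34.9
```

Call:
arm_command(
  motion=[
    [15,0,0,0.5,0],
    [15,0,0,1,0],
    [15,0,0,1,0],
  ],
)

```text
time: 9.45
position: [0.5602, 0.0909, 0.0686]
tool_rot: [3.138, 0.129, 0.0]
ft_force: [-2.9, -1.3, 5.5]
grip_width: 0.268
grip_force: 34.9
```

Call:
arm_command(
  motion=[
    [15,0,0,-1,0],
    [36,0,0,-1,0],
    [36,0,0,-1,0],
    [36,0,0,-1,0],
    [36,0,0,-1,0],
  ],
)

```text
time: 9.87
position: [0.5605, 0.091, 0.0687]
tool_rot: [-3.139, -0.128, -0.001]
ft_force: [-0.1, -1.1, 0.1]
grip_width: 0.406
grip_force: 0.0
```

Call:
arm_command(
  motion=[
    [36,0,0,-10,0],
    [36,0,0,-35,0],
    [36,0,0,-60,0],
    [20,0,0,-70,0],
    [0,0,0,-70,0],
  ],
)

```text
time: 10.28
position: [0.5624, 0.0915, 0.142]
tool_rot: [-3.139, -0.128, -0.01]
ft_force: [1.2, -0.1, 0.1]
grip_width: 0.333
grip_force: 0.0
```

Call:
arm_command(
  motion=[
    [0,0,20,0,0],
    [0,-5,45,0,0],
    [0,-10,75,0,0],
    [0,-15,100,0,0],
    [0,-15,110,0,0],
  ],
)

```text
time: 10.7
position: [0.5527, -0.0251, 0.137]
tool_rot: [3.137, 0.12, -0.005]
ft_force: [0.1, -0.3, -0.5]
grip_width: 0.021
grip_force: 0.0
```

Call:
arm_command(
  motion=[
    [0,0,0,0,0],
    [0,0,0,0,0],
    [0,0,0,0,0],
  ],
)

```text
time: 10.95
position: [0.5541, -0.0175, 0.1382]
tool_rot: [-3.137, -0.132, 0.001]
ft_force: [-0.4, 0.7, 0.4]
grip_width: 0.006
grip_force: 0.0
```

```bash
python3 - <<'E'
from m import *
from p import rail,plan
im,d=snap('side','s5');W=cloud('side',d)
th=np.radians(4.55);R=np.array([[np.cos(th),np.sin(th)],[-np.sin(th),np.cos(th)]])
P=W.reshape(-1,3);P=P[~np.isnan(P[:,0])];A=np.c_[(P[:,:2]-[.580,.0273])@R.T,P[:,2]]*1000
B=A[(abs(A[:,0]+15)<50)&(A[:,1]>44)&(A[:,1]<90)&(A[:,2]>57)&(A[:,2]<128)]
F=B[B[:,2]<70];print('foot',len(F),np.percentile(F,[2,50,98],axis=0).round(1).tolist());N=B[B[:,2]>75];print('neck',len(N),np.percentile(N,[2,50,98],axis=0).round(1).tolist())
x,y=rail(-30,-50);print(x,y);plan(x,y,100,4.55)
E
```

```text
foot 223 [[-58.6, 53.9, 57.6], [-7.8, 76.6, 66.6], [27.7, 81.1, 69.9]]
neck 381 [[-33.6, 55.6, 75.8], [-16.3, 77.1, 110.0], [1.0, 81.3, 127.3]]
554.0609974417375 -24.922295490359804
t 11.0 p [554.2 -17.4 138.3] yaw 4.87 f [0.65 0.14 0.59] w 0.3 gf 0.0 | shift [-0.7  7.6 38.3] spin 0.32
```

Call:
arm_command(
  motion=[
    [0,0,8,10,0.3],
    [0,0,8,30,0.3],
    [0,0,8,55,0.3],
    [0,0,8,78,0.3],
    [0,0,8,93,0.3],
  ],
)

```text
time: 11.42
position: [0.5532, -0.0273, 0.0425]
tool_rot: [-3.139, -0.122, 0.005]
ft_force: [-0.8, 0.4, -0.8]
grip_width: 0.004
grip_force: 0.0
```

Call:
arm_command(
  motion=[
    [0,0,0,0,0],
    [0,0,0,0,0],
    [0,0,0,0,0],
  ],
)

```text
time: 11.67
position: [0.5556, -0.0275, 0.0463]
tool_rot: [-3.139, -0.121, -0.002]
ft_force: [0.6, -0.5, 0.3]
grip_width: 0.004
grip_force: 0.0
```

```bash
python3 -c "
from p import rail,plan
x,y=rail(-30,-36);print(x,y);plan(x,y,45,4.55)"
```

```text
552.950390878453 -10.966416691029782
t 11.67 p [555.6 -27.5  46.3] yaw 4.42 f [ 0.55 -0.51  0.29] w 0.3 gf 0.0 | shift [ -1.4 -16.7   1.3] spin -0.13
```

Call:
arm_command(
  motion=[
    [0,-0.5,-4,1,0],
    [0,-0.5,-8,1,0],
    [0,-1,-12,1,0],
    [0,-1,-16,1,0],
    [0,-1,-20,1,0],
  ],
)

```text
time: 12.08
position: [0.5524, -0.0074, 0.0449]
tool_rot: [3.139, 0.121, 0.001]
ft_force: [-0.0, 0.3, -0.6]
grip_width: 0.003
grip_force: 0.0
```

Call:
arm_command(
  motion=[
    [0,0,-3,0,0],
    [0,0,-6,0,0],
    [0,0,-9,0,0],
    [0,0,-12,0,0],
  ],
)

```text
time: 12.42
position: [0.5516, 0.0014, 0.0447]
tool_rot: [3.136, 0.118, 0.0]
ft_force: [0.7, -5.4, 1.5]
grip_width: 0.005
grip_force: 2.7
```

Call:
arm_command(
  motion=[
    [0,0,0,0,0],
    [0,0,0,0,0],
  ],
)

```text
time: 12.58
position: [0.5515, 0.0024, 0.0447]
tool_rot: [3.138, 0.119, 0.0]
ft_force: [0.6, -4.9, 2.4]
grip_width: 0.007
grip_force: 2.4
```

```bash
cat > q.py <<'E'
from m import *
from p import rail,plan
import sys
im,d=snap('side',sys.argv[1]);W=cloud('side',d)
th=np.radians(4.55);R=np.array([[np.cos(th),np.sin(th)],[-np.sin(th),np.cos(th)]])
P=W.reshape(-1,3);P=P[~np.isnan(P[:,0])];A=np.c_[(P[:,:2]-[.580,.0273])@R.T,P[:,2]]*1000
def e(n,x0,x1,y0,y1,z0,z1):
    B=A[(A[:,0]>x0)&(A[:,0]<x1)&(A[:,1]>y0)&(A[:,1]<y1)&(A[:,2]>z0)&(A[:,2]<z1)]
    print(n,len(B),np.percentile(B,[2,50,98],axis=0).round(1).tolist() if len(B) else '')
e('mid plate',30,50,-60,80,42,52); e('foot',-60,30,-90,90,60,70); e('foot face',-60,30,-90,90,54,66);e('neck face',-30,0,-90,90,80,115)
c=rail(0,0);plan(c[0],c[1],45,4.55)
s=get_state();print('rail tcp',(R@(s['position'][:2]*1000-[580,27.3])).round(1),'rail f',(R@s['ft_force'][:2]).round(2))
E
python3 q.py s6
```

```text
mid plate 157 [[30.9, -21.4, 42.6], [40.8, 9.4, 47.0], [49.9, 39.7, 50.7]]
foot 191 [[-58.6, 24.9, 60.7], [-12.4, 75.6, 67.1], [28.7, 81.1, 69.9]]
foot face 140 [[-56.1, 21.8, 54.3], [-9.9, 77.6, 60.5], [27.3, 82.5, 65.5]]
neck face 144 [[-28.8, 73.9, 81.0], [-15.3, 77.8, 96.8], [-1.4, 82.5, 112.5]]
t 12.63 p [551.6   2.4  44.7] yaw 4.32 f [ 0.21 -6.19  1.96] w 0.5 gf 2.5195278972387314 | shift [ 30.2 -22.7  -0.4] spin -0.23
rail tcp [-30.3 -22.6] rail f [-0.28 -6.19]
```

Call:
arm_command(
  motion=[
    [0,0,-3,0,0],
    [0,0,-6,0,0],
    [0,0,-9,0,0],
    [0,0,-11,0,0],
    [0,0,-13,0,0],
  ],
)

```text
time: 13.05
position: [0.5505, 0.0158, 0.0447]
tool_rot: [3.138, 0.119, -0.0]
ft_force: [-0.6, -5.1, 1.7]
grip_width: 0.004
grip_force: 2.6
```

Call:
arm_command(
  motion=[
    [0,0,-0.5,0,0],
    [0,0,-1,0,0],
  ],
)

```text
time: 13.22
position: [0.5503, 0.0172, 0.0447]
tool_rot: [3.138, 0.12, -0.0]
ft_force: [-0.3, -4.8, 2.7]
grip_width: 0.007
grip_force: 2.5
```

Call:
arm_command(
  motion=[
    [0,0,-0.5,0,0],
    [0,0,-1,0,0],
  ],
)

```text
time: 13.38
position: [0.5503, 0.0181, 0.0446]
tool_rot: [3.138, 0.119, -0.0]
ft_force: [0.3, -6.3, 1.9]
grip_width: 0.005
grip_force: 2.5
```

Call:
arm_command(
  motion=[
    [0,0,-0.5,0,0],
    [0,0,-1,0,0],
  ],
)

```text
time: 13.55
position: [0.5502, 0.0191, 0.0446]
tool_rot: [3.138, 0.119, -0.0]
ft_force: [-0.5, -4.5, 2.7]
grip_width: 0.003
grip_force: 2.5
```

```bash
python3 q.py s7
```

```text
mid plate 151 [[30.5, -4.5, 42.9], [40.4, 25.6, 46.8], [49.5, 55.6, 50.7]]
foot 192 [[-57.8, 38.6, 60.3], [-12.3, 75.4, 66.8], [28.6, 80.5, 69.7]]
foot face 138 [[-57.8, 37.8, 54.2], [-12.4, 77.5, 60.4], [27.3, 81.0, 65.8]]
neck face 144 [[-28.5, 74.0, 81.4], [-15.2, 78.3, 97.8], [-1.4, 82.6, 114.6]]
t 13.6 p [550.2  19.2  44.7] yaw 4.35 f [-0.17 -4.61  2.52] w 0.6 gf 2.4905725568532944 | shift [30.4 -5.8 -0.3] spin -0.2
rail tcp [-30.4  -5.7] rail f [-0.54 -4.58]
```

Call:
arm_command(
  motion=[
    [0,0,-0.5,0,0],
    [0,0,-1,0,0],
    [0,0,-1.5,0,0],
    [0,0,-1.5,0,0],
  ],
)

```text
time: 13.93
position: [0.5501, 0.0195, 0.0447]
tool_rot: [3.137, 0.118, -0.0]
ft_force: [-1.2, -6.8, 2.7]
grip_width: 0.005
grip_force: 3.5
```

Call:
arm_command(
  motion=[
    [0,0,-0.5,0,0],
    [0,0,-1,0,0],
    [0,0,-1,0,0],
  ],
)

```text
time: 14.18
position: [0.5501, 0.0201, 0.0447]
tool_rot: [3.137, 0.118, -0.0]
ft_force: [-0.5, -7.9, 3.9]
grip_width: 0.005
grip_force: 3.8
```

Call:
arm_command(
  motion=[
    [0,0,-0.5,0,0],
    [0,0,-1,0,0],
    [0,0,-1,0,0],
  ],
)

```text
time: 14.43
position: [0.55, 0.021, 0.0447]
tool_rot: [3.137, 0.118, -0.0]
ft_force: [-0.6, -8.1, 3.0]
grip_width: 0.004
grip_force: 3.8
```

Call:
arm_command(
  motion=[
    [0,0,-0.5,0,0],
    [0,0,-1,0,0],
    [0,0,-1,0,0],
  ],
)

```text
time: 14.68
position: [0.5499, 0.0221, 0.0447]
tool_rot: [3.137, 0.118, -0.0]
ft_force: [-0.2, -7.5, 4.1]
grip_width: 0.004
grip_force: 3.8
```

Call:
arm_command(
  motion=[
    [0,0,-0.5,0,0],
    [0,0,-1,0,0],
    [0,0,-1,0,0],
  ],
)

```text
time: 14.93
position: [0.5499, 0.0231, 0.0447]
tool_rot: [3.137, 0.118, -0.0]
ft_force: [1.0, -8.9, 3.4]
grip_width: 0.003
grip_force: 3.8
```

Call:
arm_command(
  motion=[
    [0,0,-0.5,0,0],
    [0,0,-1,0,0],
    [0,0,-1,0,0],
  ],
)

```text
time: 15.18
position: [0.5498, 0.0241, 0.0447]
tool_rot: [3.137, 0.118, -0.0]
ft_force: [-1.1, -8.1, 2.8]
grip_width: 0.004
grip_force: 3.8
```

Call:
arm_command(
  motion=[
    [0,0,-0.5,0,0],
    [0,0,-1,0,0],
    [0,0,-1,0,0],
  ],
)

```text
time: 15.43
position: [0.5497, 0.025, 0.0447]
tool_rot: [3.137, 0.118, -0.0]
ft_force: [-0.8, -6.9, 3.1]
grip_width: 0.001
grip_force: 3.8
```

Call:
arm_command(
  motion=[
    [0,0,-0.5,0,0],
    [0,0,-1,0,0],
    [0,0,-1,0,0],
  ],
)

```text
time: 15.68
position: [0.5497, 0.0254, 0.0447]
tool_rot: [3.136, 0.117, -0.0]
ft_force: [0.1, -9.3, 2.9]
grip_width: 0.007
grip_force: 4.4
```

Call:
arm_command(
  motion=[
    [0,0,-0.5,0,0],
    [0,0,-1,0,0],
    [0,0,-1,0,0],
  ],
)

```text
time: 15.93
position: [0.5496, 0.0254, 0.0447]
tool_rot: [3.135, 0.116, -0.0]
ft_force: [0.1, -10.6, 3.4]
grip_width: 0.006
grip_force: 5.2
```

```bash
python3 q.py s8
```

```text
mid plate 150 [[30.7, 2.1, 42.9], [40.7, 30.4, 47.1], [49.8, 61.5, 50.8]]
foot 196 [[-58.0, 46.9, 60.4], [-8.5, 80.6, 67.2], [28.1, 87.8, 69.8]]
foot face 141 [[-57.5, 25.1, 54.2], [-12.7, 83.7, 60.6], [27.8, 87.9, 65.9]]
neck face 152 [[-29.1, 79.6, 81.2], [-15.6, 83.7, 97.8], [-0.1, 87.8, 113.7]]
t 15.98 p [549.7  25.4  44.7] yaw 4.25 f [ -0.18 -10.97   4.25] w 0.4 gf 5.164825916290283 | shift [30.4  0.4 -0.3] spin -0.3
rail tcp [-30.4   0.5] rail f [ -1.05 -10.93]
```

Call:
arm_command(
  motion=[
    [0,0,-0.5,0,0],
    [0,0,-0.8,0,0],
    [0,0,-0.8,0,0],
  ],
)

```text
time: 16.23
position: [0.5497, 0.0254, 0.0447]
tool_rot: [3.134, 0.116, -0.0]
ft_force: [-0.1, -12.1, 3.9]
grip_width: 0.001
grip_force: 5.8
```

Call:
arm_command(
  motion=[
    [0,0,2,0,0],
    [0,0,5,0,0],
    [0,0,10,0,0],
    [0,0,14,-15,0],
    [0,0,14,-45,0],
  ],
)

```text
time: 16.65
position: [0.5471, 0.0166, 0.0862]
tool_rot: [-3.137, -0.12, 0.012]
ft_force: [-0.3, -1.1, 0.9]
grip_width: 0.005
grip_force: 0.0
```

Call:
arm_command(
  motion=[
    [36,5,0,-30,0],
    [36,13,0,-45,0],
    [36,13,0,-50,0],
    [36,13,0,-50,0],
  ],
)

```text
time: 16.98
position: [0.5642, 0.0186, 0.1405]
tool_rot: [-3.138, -0.122, -0.003]
ft_force: [0.1, -0.2, -0.2]
grip_width: 0.22
grip_force: 0.0
```

```bash
python3 - <<'E'
import sys;sys.argv=['q','s9']
exec(open('q.py').read())
x,y=rail(-15,70);print(x,y);plan(x,y,140,4.55)
# block neck top outline in rail frame
B=A[(A[:,0]>-50)&(A[:,0]<20)&(A[:,1]>45)&(A[:,1]<95)&(A[:,2]>90)&(A[:,2]<127)]
b=B[B[:,2]<118];k=np.linalg.lstsq(np.c_[b[:,0],np.ones(len(b))],b[:,1],rcond=None)[0];print('neck face slope deg',np.degrees(k[0]),'y',k[1], 'x',np.percentile(b[:,0],[1,99]))
for t in('t4',):pass
im,d=snap('top','t9');W=cloud('top',d).reshape(-1,3);W=W[~np.isnan(W[:,0])]
A=np.c_[(W[:,:2]-[.580,.0273])@R.T,W[:,2]]*1000
e('end plate',30,60,60,160,44,51);e('mid plate',30,60,-15,75,44,51);e('end tab',-40,-20,80,150,76,88);e('mid tab',-40,-20,0,60,76,88);e('neck top',-45,10,40,100,118,132)
E
```

```text
mid plate 150 [[30.8, 1.7, 42.9], [40.4, 31.0, 46.7], [49.6, 61.7, 51.3]]
foot 190 [[-59.0, 47.6, 60.4], [-12.7, 81.7, 67.4], [28.1, 87.4, 69.8]]
foot face 123 [[-57.4, 26.8, 54.1], [-12.5, 83.9, 60.6], [26.1, 87.6, 65.8]]
neck face 163 [[-29.3, 15.6, 80.5], [-15.8, 83.9, 96.3], [-0.3, 87.1, 113.6]]
t 17.03 p [562.9  18.2 138.9] yaw 4.44 f [-0.73  0.73 -0.83] w 23.4 gf 0.0 | shift [17.8 -7.7 93.9] spin -0.11
rail tcp [-17.8  -7.8] rail f [-0.67  0.79]
559.4942398985809 95.88945839313098
t 17.03 p [562.9  18.2 138.9] yaw 4.44 f [-0.73  0.73 -0.83] w 23.4 gf 0.0 | shift [  2.6 -77.8  -1. ] spin -0.11
neck face slope deg 0.15719439020122164 y 83.80294709957853 x [-33.71020697   2.01996642]
end plate 117 [[30.7, 111.2, 44.2], [45.6, 125.1, 47.4], [59.4, 141.4, 50.7]]
mid plate 0 
end tab 69 [[-37.3, 97.7, 77.3], [-32.4, 117.1, 82.9], [-24.2, 129.8, 86.9]]
mid tab 0 
neck top 3 [[-27.7, 61.7, 122.3], [-26.7, 64.4, 123.0], [-26.4, 66.7, 129.8]]
```

```bash
python3 -c "
from p import rail,plan
x,y=rail(-15,71.9);print(x,y);plan(x,y,140,4.7)"
```

```text
559.3435147221351 97.78347051589722
t 17.08 p [562.1  17.8 138. ] yaw 4.43 f [ 0.63 -0.68 -0.55] w 26.7 gf 0.0 | shift [  3.4 -79.9  -1.9] spin -0.27
```

Call:
arm_command(
  motion=[
    [45,0.5,-16,0,0],
    [45,1,-35,0,0],
    [45,2,-55,0,0],
    [45,2.5,-70,0,-0.2],
    [45,2.6,-79.7,0,-0.3],
  ],
)

```text
time: 17.5
position: [0.5579, 0.0992, 0.1376]
tool_rot: [-3.138, -0.133, 0.006]
ft_force: [-0.5, -0.4, -0.2]
grip_width: 0.512
grip_force: 0.0
```

Call:
arm_command(
  motion=[
    [45,0,0,0,0],
    [45,0,0,0,0],
    [45,0,0,0,0],
    [45,0,0,0,0],
  ],
)

```text
time: 17.83
position: [0.5599, 0.0952, 0.1391]
tool_rot: [3.138, 0.125, -0.001]
ft_force: [-0.4, -0.3, 0.5]
grip_width: 0.519
grip_force: 0.0
```

```bash
python3 -c "
from p import rail,plan
x,y=rail(-15,71.9);print(x,y);plan(x,y,69.5,4.7)"
```

```text
559.3435147221351 97.78347051589722
t 17.83 p [559.9  95.2 139.1] yaw 4.57 f [-0.42 -0.31  0.52] w 45.1 gf 0.0 | shift [-0.3 -2.7 69.6] spin -0.13
```

Call:
arm_command(
  motion=[
    [45,0,-2.7,15,-0.1],
    [45,0,-2.7,35,-0.1],
    [45,0,-2.7,55,-0.1],
    [45,0,-2.7,68,-0.1],
    [45,0,-2.7,69.5,-0.1],
  ],
)

```text
time: 18.25
position: [0.5577, 0.098, 0.0671]
tool_rot: [3.138, 0.129, -0.008]
ft_force: [-0.5, -0.5, -0.1]
grip_width: 0.515
grip_force: 0.0
```

Call:
arm_command(
  motion=[
    [45,0,0,0,0],
    [45,0,0,0,0],
    [45,0,0,0,0],
  ],
)

```text
time: 18.5
position: [0.5608, 0.0996, 0.0714]
tool_rot: [-3.139, -0.131, -0.004]
ft_force: [-0.3, 0.6, 1.3]
grip_width: 0.515
grip_force: 0.0
```

```bash
python3 -c "
from p import rail,plan
x,y=rail(-15,71.9);print(x,y);plan(x,y,69.5,4.7)"
```

```text
559.3435147221351 97.78347051589722
t 18.5 p [560.8  99.6  71.4] yaw 4.77 f [-0.33  0.61  1.28] w 44.8 gf 0.0 | shift [-1.6  1.7  1.9] spin 0.07
```

Call:
arm_command(
  motion=[
    [45,0,0,0,0],
    [45,0,0,0,0],
    [45,0,0,0,0],
  ],
)

```text
time: 18.75
position: [0.5601, 0.0996, 0.0706]
tool_rot: [3.139, 0.131, 0.002]
ft_force: [-0.0, 0.9, 0.3]
grip_width: 0.52
grip_force: 0.0
```

```bash
python3 -c "
from p import rail,plan
x,y=rail(-15,71.9);print(x,y);plan(x,y,69.5,4.7)"
```

```text
559.3435147221351 97.78347051589722
t 18.75 p [560.1  99.6  70.6] yaw 4.79 f [-0.04  0.93  0.33] w 45.3 gf 0.0 | shift [-0.9  1.7  1.1] spin 0.09
```

Call:
arm_command(
  motion=[
    [34,-0.5,1.7,1,0],
    [28,-0.5,1.7,1,0],
    [15,-0.5,1.7,1,0],
    [15,-0.5,1.7,1,0],
    [15,-0.5,1.7,1,0],
  ],
  newtons=3,
)

```text
time: 19.17
position: [0.5593, 0.0976, 0.069]
tool_rot: [3.139, 0.131, -0.0]
ft_force: [0.7, -0.5, -0.2]
grip_width: 0.278
grip_force: 3.0
```

```bash
python3 -c "
from p import rail,plan
x,y=rail(-15,71.9);print(x,y);plan(x,y,69.5,4.7)"
```

```text
559.3435147221351 97.78347051589722
t 19.17 p [559.3  97.6  69. ] yaw 4.77 f [ 0.66 -0.46 -0.23] w 24.1 gf 2.999159213650273 | shift [ 0.1 -0.2 -0.5] spin 0.07
```

Call:
arm_command(
  motion=[
    [15,0,0,0,0],
    [15,0,0,0,0],
    [15,0,0,0,0],
  ],
  newtons=30,
)

```text
time: 19.42
position: [0.5593, 0.0976, 0.069]
tool_rot: [3.139, 0.131, -0.0]
ft_force: [-0.2, -0.5, 0.7]
grip_width: 0.276
grip_force: 30.0
```

Call:
arm_command(
  motion=[
    [15,0,0,-2,0],
    [15,0,0,-6,0],
    [15,0,0,-12,0],
    [15,0,0,-25,0],
    [15,0,0,-45,0],
  ],
)

```text
time: 19.83
position: [0.5578, 0.0977, 0.1135]
tool_rot: [-3.139, -0.132, 0.006]
ft_force: [0.3, 0.7, -3.8]
grip_width: 0.275
grip_force: 30.0
```

Call:
arm_command(
  motion=[
    [15,0,0,-20,0],
    [15,0,10,-40,0],
    [15,0,35,-42,0],
    [15,0,62,-42,0],
    [15,0,90,-42,0],
  ],
)

```text
time: 20.25
position: [0.5676, 0.0084, 0.1583]
tool_rot: [3.138, 0.135, 0.005]
ft_force: [1.2, -1.1, -4.1]
grip_width: 0.277
grip_force: 30.0
```

Call:
arm_command(
  motion=[
    [15,0,3,0,0],
    [15,0,3,0,0],
    [15,0,3,0,0],
    [15,0,3,0,0],
  ],
)

```text
time: 20.58
position: [0.5671, 0.0071, 0.1567]
tool_rot: [-3.138, -0.135, -0.001]
ft_force: [0.6, -0.1, -3.2]
grip_width: 0.28
grip_force: 30.0
```

```bash
python3 - <<'E'
import sys;sys.argv=['q','s10']
exec(open('q.py').read())
e('mid plate edge strip',30,60,-20,80,43,52);e('far plate',30,60,-230,-90,43,52)
e('end plate',30,60,81,160,43,52)
x,y=rail(-15,-19);plan(x,y,140,4.7)
E
```

```text
mid plate 157 [[30.4, 4.8, 42.5], [40.3, 34.5, 46.8], [49.6, 62.6, 50.7]]
foot 20 [[-37.8, 24.0, 60.6], [-32.9, 49.8, 64.2], [-25.9, 52.5, 69.7]]
foot face 28 [[-37.9, 22.8, 54.4], [-32.7, 49.3, 59.2], [-25.6, 53.5, 64.9]]
neck face 35 [[-30.0, -10.6, 80.3], [-26.0, 26.4, 83.2], [-2.1, 50.2, 114.6]]
t 20.63 p [567.1   7.2 156.5] yaw 4.94 f [ 0.99 -0.27 -3.64] w 23.6 gf 29.99617741908878 | shift [ 14.5 -18.8 111.5] spin 0.39
rail tcp [-14.5 -19. ] rail f [ 0.97 -0.35]
mid plate edge strip 226 [[30.6, 3.2, 43.9], [45.5, 34.3, 46.9], [59.3, 61.8, 50.7]]
far plate 80 [[32.3, -178.3, 43.6], [52.5, -160.6, 47.5], [59.7, -131.1, 51.0]]
end plate 270 [[30.6, 85.1, 43.4], [44.8, 116.6, 46.8], [59.3, 144.8, 51.1]]
t 20.63 p [567.1   7.2 156.5] yaw 4.94 f [ 0.99 -0.27 -3.64] w 23.6 gf 29.99617741908878 | shift [-0.5 -0.  16.5] spin 0.24
```

Call:
arm_command(
  motion=[
    [15,-0.5,-1.5,15,0.2],
    [15,-0.5,-1.5,35,0.2],
    [15,-0.5,-1.5,55,0.2],
    [15,-0.5,-1.5,70,0.2],
    [15,-0.5,-1.5,82,0.2],
  ],
)

```text
time: 21.05
position: [0.5656, 0.0081, 0.0727]
tool_rot: [-3.138, -0.129, 0.002]
ft_force: [-0.1, -0.2, -4.1]
grip_width: 0.275
grip_force: 30.0
```

Call:
arm_command(
  motion=[
    [15,0,0,0,0],
    [15,0,0,0,0],
    [15,0,0,0,0],
    [15,0,0,0,0],
  ],
)

```text
time: 21.38
position: [0.5676, 0.0069, 0.0754]
tool_rot: [3.139, 0.126, 0.004]
ft_force: [0.4, 0.4, -2.9]
grip_width: 0.277
grip_force: 30.0
```

```bash
python3 -c "
from p import rail,plan
x,y=rail(-15,-17.3);print(x,y);plan(x,y,69,4.75)"
```

```text
566.4196651110623 8.864585594451611
t 21.38 p [567.6   6.9  75.4] yaw 4.6 f [ 0.43  0.39 -2.9 ] w 24.1 gf 29.995929091237485 | shift [-1.  -2.1  6.4] spin -0.15
```

Call:
arm_command(
  motion=[
    [15,-0.5,-1.5,2,0],
    [15,-0.5,-1.5,4,0],
    [15,-0.5,-1.5,6,0],
    [15,-0.5,-1.5,6.5,0],
    [15,-0.5,-1.5,6.5,0],
  ],
)

```text
time: 21.8
position: [0.5663, 0.0082, 0.069]
tool_rot: [3.139, 0.126, 0.001]
ft_force: [-2.4, 0.3, 3.2]
grip_width: 0.276
grip_force: 30.0
```

Call:
arm_command(
  motion=[
    [15,0,0,0,0],
    [15,0,0,0.5,0],
    [15,0,0,0.5,0],
  ],
)

```text
time: 22.05
position: [0.5662, 0.0082, 0.0689]
tool_rot: [3.138, 0.126, 0.001]
ft_force: [-3.9, -0.7, 7.6]
grip_width: 0.27
grip_force: 30.0
```

```bash
python3 -c "
from p import rail,plan
x,y=rail(-15,-17.3);print(x,y);plan(x,y,69,4.75)"
```

```text
566.4196651110623 8.864585594451611
t 22.05 p [566.2   8.2  68.9] yaw 4.59 f [-3.95 -0.66  7.58] w 23.5 gf 29.996699849143624 | shift [ 0.2 -0.6 -0.1] spin -0.16
```

Call:
arm_command(
  motion=[
    [15,0,0,-1,0],
    [36,0,0,-1,0],
    [36,0,0,-1,0],
    [36,0,0,-1,0],
    [36,0,0,-1,0],
  ],
  newtons=10,
)

```text
time: 22.47
position: [0.566, 0.008, 0.068]
tool_rot: [3.139, 0.126, 0.0]
ft_force: [1.4, 0.5, -0.6]
grip_width: 0.401
grip_force: 0.0
```

Call:
arm_command(
  motion=[
    [36,0,0,-10,0],
    [36,0,0,-35,0],
    [36,0,0,-60,0],
    [20,0,0,-70,0],
    [0,0,10,-70,0],
  ],
)

```text
time: 22.88
position: [0.5689, 0.0006, 0.1416]
tool_rot: [-3.138, -0.131, -0.01]
ft_force: [0.4, 0.7, 0.3]
grip_width: 0.336
grip_force: 0.0
```

Call:
arm_command(
  motion=[
    [0,-3,30,0,0],
    [0,-6,65,0,0],
    [0,-9,100,0,0],
    [0,-12,135,0,0],
    [0,-15,165,0,0],
  ],
)

```text
time: 23.3
position: [0.5634, -0.1715, 0.1366]
tool_rot: [3.138, 0.122, -0.003]
ft_force: [-0.4, -0.2, -0.6]
grip_width: 0.027
grip_force: 0.0
```

Call:
arm_command(
  motion=[
    [0,0,12,0,0],
    [0,0,12,0,0],
    [0,0,12,0,0],
    [0,0,12,0,0],
  ],
)

```text
time: 23.63
position: [0.5658, -0.1772, 0.1374]
tool_rot: [-3.137, -0.13, 0.001]
ft_force: [-0.1, 0.3, -0.2]
grip_width: 0.004
grip_force: 0.0
```

```bash
python3 - <<'E'
import sys;sys.argv=['q','s11']
exec(open('q.py').read())
e('end plate',30,60,81,160,43,52)
B=A[(A[:,0]>-50)&(A[:,0]<20)&(A[:,1]>-40)&(A[:,1]<5)&(A[:,2]>90)&(A[:,2]<118)]
k=np.linalg.lstsq(np.c_[B[:,0],np.ones(len(B))],B[:,1],rcond=None)[0];print('neck face slope deg',np.degrees(k[0]),'y',k[1],len(B))
x,y=rail(-30,-206);print(x,y);plan(x,y,45,4.7)
E
```

```text
mid plate 160 [[30.5, 1.5, 42.7], [40.0, 34.7, 46.8], [49.5, 60.9, 50.2]]
foot 183 [[-58.0, -28.6, 60.3], [-16.8, -7.1, 67.2], [27.0, 51.1, 69.9]]
foot face 141 [[-58.9, -10.8, 54.3], [-18.8, -5.3, 60.0], [26.8, 52.3, 65.7]]
neck face 173 [[-29.1, -10.1, 80.6], [-16.8, -5.2, 93.9], [-0.3, 48.6, 113.8]]
t 23.68 p [ 566.  -176.8  137.7] yaw 4.78 f [ 0.03  0.02 -0.21] w 0.4 gf 0.0 | shift [  31.  -202.1   92.9] spin 0.23
rail tcp [ -30.2 -202.4] rail f [0.03 0.01]
end plate 263 [[30.6, 85.7, 43.8], [45.0, 116.2, 46.9], [59.6, 144.9, 50.3]]
neck face slope deg -1.0438666816910807 y -6.138413573379461 144
566.4363277183367 -180.43065925432296
t 23.68 p [ 566.  -176.8  137.7] yaw 4.78 f [ 0.03  0.02 -0.21] w 0.4 gf 0.0 | shift [ 0.2  3.7 92.7] spin 0.08
```

Call:
arm_command(
  motion=[
    [0,0,4,10,0.1],
    [0,0,4,30,0.1],
    [0,0,4,55,0.1],
    [0,0,4,78,0.1],
    [0,0,4,92,0.1],
  ],
)

```text
time: 24.1
position: [0.5645, -0.1819, 0.0428]
tool_rot: [-3.138, -0.126, 0.005]
ft_force: [0.0, -0.3, -0.6]
grip_width: 0.008
grip_force: 0.0
```

Call:
arm_command(
  motion=[
    [0,0,-2,0,0],
    [0,0,-5,0,0],
    [0,0,-9,0,0],
    [0,0,-12,0,0],
  ],
)

```text
time: 24.43
position: [0.5664, -0.1707, 0.0475]
tool_rot: [3.138, 0.125, 0.004]
ft_force: [-0.6, 0.6, 1.0]
grip_width: 0.005
grip_force: 0.0
```

Call:
arm_command(
  motion=[
    [0,0,-3,0,0],
    [0,0,-7,0,0],
    [0,0,-12,0,0],
    [0,0,-17,0,0],
    [0,0,-22,0,0],
  ],
)

```text
time: 24.85
position: [0.5645, -0.1525, 0.0472]
tool_rot: [3.135, 0.12, 0.004]
ft_force: [1.6, -5.3, 1.9]
grip_width: 0.004
grip_force: 2.7
```

```bash
python3 - <<'E'
import sys;sys.argv=['q','s12']
exec(open('q.py').read())
e('far plate',30,50,-230,-90,43,52)
E
```

```text
mid plate 158 [[30.3, 3.5, 42.9], [39.8, 34.5, 47.1], [49.3, 62.5, 51.0]]
foot 186 [[-58.5, -28.7, 60.5], [-22.3, -7.0, 67.0], [26.8, 50.9, 69.8]]
foot face 145 [[-59.1, -10.2, 54.3], [-18.7, -5.1, 60.5], [26.6, 51.3, 65.9]]
neck face 174 [[-29.2, -9.8, 80.3], [-17.2, -5.4, 93.7], [-0.4, 48.1, 113.5]]
t 24.9 p [ 564.4 -150.8   47.2] yaw 4.46 f [ 0.17 -3.76  1.76] w 0.7 gf 2.329658567905426 | shift [  29.4 -176.3    1.7] spin -0.09
rail tcp [ -29.7 -176.3] rail f [-0.13 -3.76]
far plate 117 [[30.7, -174.5, 43.5], [39.9, -146.3, 47.3], [49.8, -116.3, 51.4]]
```

Call:
arm_command(
  motion=[
    [0,0,-7,0,0],
    [0,0,-15,0,0],
    [0,0,-23,0,0],
    [0,0,-31,0,0],
    [0,0,-39,0,0],
  ],
)

```text
time: 25.32
position: [0.5614, -0.1133, 0.0473]
tool_rot: [3.135, 0.12, 0.004]
ft_force: [0.8, -5.9, 2.8]
grip_width: 0.009
grip_force: 2.9
```

Call:
arm_command(
  motion=[
    [0,0,-8,0,0],
    [0,0,-16,0,0],
    [0,0,-24,0,0],
    [0,0,-31,0,0],
    [0,0,-35,0,0],
  ],
)

```text
time: 25.73
position: [0.5584, -0.0772, 0.0472]
tool_rot: [3.136, 0.122, 0.003]
ft_force: [-0.3, -5.4, 5.1]
grip_width: 0.007
grip_force: 2.7
```

Call:
arm_command(
  motion=[
    [0,0,0,0,0],
    [0,0,0,0,0],
  ],
)

```text
time: 25.9
position: [0.5581, -0.0761, 0.0465]
tool_rot: [3.139, 0.123, 0.002]
ft_force: [0.6, -2.4, 2.0]
grip_width: 0.005
grip_force: 1.4
```

```bash
python3 - <<'E'
import sys;sys.argv=['q','s13']
exec(open('q.py').read())
e('far plate',30,50,-200,-15,43,52)
E
```

```text
mid plate 207 [[30.5, -57.9, 42.8], [40.3, 24.5, 46.9], [49.5, 62.1, 50.6]]
foot 204 [[-58.6, -53.8, 60.3], [-30.4, -7.2, 67.3], [28.2, 50.4, 69.9]]
foot face 160 [[-56.9, -66.8, 54.5], [-21.3, -5.4, 60.2], [26.6, 51.8, 65.7]]
neck face 166 [[-29.0, -9.9, 80.4], [-17.1, -5.5, 96.1], [-0.4, 44.2, 113.9]]
t 25.95 p [558.  -76.1  46.3] yaw 4.47 f [ 0.53 -2.81  2.41] w 0.4 gf 1.3689185678958893 | shift [  30.  -101.3    1.3] spin -0.08
rail tcp [ -30.1 -101.3] rail f [ 0.3  -2.84]
far plate 123 [[30.6, -99.4, 43.4], [40.2, -67.1, 47.3], [49.2, -38.8, 50.8]]
```

Call:
arm_command(
  motion=[
    [0,0,-2,0,0],
    [0,0,-4,0,0],
    [0,0,-6,0,0],
    [0,0,-8,0,0],
    [0,0,-9,0,0],
  ],
)

```text
time: 26.37
position: [0.5573, -0.0679, 0.0462]
tool_rot: [3.138, 0.122, 0.001]
ft_force: [1.9, -4.8, 2.2]
grip_width: 0.007
grip_force: 2.5
```

Call:
arm_command(
  motion=[
    [0,0,-1,0,0],
    [0,0,-2,0,0],
    [0,0,-3,0,0],
    [0,0,-3,0,0],
  ],
)

```text
time: 26.7
position: [0.557, -0.0646, 0.0462]
tool_rot: [3.138, 0.122, 0.001]
ft_force: [1.2, -5.0, 3.3]
grip_width: 0.005
grip_force: 2.4
```

Call:
arm_command(
  motion=[
    [0,0,-0.5,0,0],
    [0,0,-1,0,0],
    [0,0,-1.5,0,0],
    [0,0,-1.5,0,0],
  ],
)

```text
time: 27.03
position: [0.557, -0.0639, 0.0462]
tool_rot: [3.138, 0.121, 0.001]
ft_force: [0.8, -6.4, 3.1]
grip_width: 0.008
grip_force: 3.1
```

Call:
arm_command(
  motion=[
    [0,0,-0.5,0,0],
    [0,0,-1,0,0],
    [0,0,-1,0,0],
  ],
)

```text
time: 27.28
position: [0.557, -0.0637, 0.0462]
tool_rot: [3.137, 0.121, 0.001]
ft_force: [1.4, -7.5, 3.1]
grip_width: 0.008
grip_force: 3.7
```

Call:
arm_command(
  motion=[
    [0,0,-1,0,0],
    [0,0,-1.5,0,0],
    [0,0,-1.5,0,0],
  ],
)

```text
time: 27.53
position: [0.5569, -0.0622, 0.0462]
tool_rot: [3.137, 0.121, 0.001]
ft_force: [1.8, -7.7, 3.5]
grip_width: 0.005
grip_force: 3.7
```

Call:
arm_command(
  motion=[
    [0,0,-0.7,0,0],
    [0,0,-1.3,0,0],
    [0,0,-1.3,0,0],
  ],
)

```text
time: 27.78
position: [0.5567, -0.0609, 0.0462]
tool_rot: [3.137, 0.121, 0.001]
ft_force: [0.2, -7.5, 3.2]
grip_width: 0.002
grip_force: 3.7
```

Call:
arm_command(
  motion=[
    [0,0,-0.5,0,0],
    [0,0,-1,0,0],
    [0,0,-1,0,0],
  ],
)

```text
time: 28.03
position: [0.5567, -0.06, 0.0462]
tool_rot: [3.137, 0.121, 0.001]
ft_force: [0.1, -6.9, 3.7]
grip_width: 0.007
grip_force: 3.8
```

```bash
python3 q.py s14
```

```text
mid plate 241 [[30.5, -57.9, 43.1], [40.0, 17.9, 47.1], [49.3, 60.6, 50.9]]
foot 203 [[-58.1, -40.1, 60.3], [-19.2, -3.3, 66.7], [27.7, 51.5, 70.0]]
foot face 151 [[-57.5, -40.6, 54.2], [-19.3, -1.4, 60.5], [26.4, 52.5, 65.8]]
neck face 170 [[-29.1, -5.7, 80.7], [-17.5, -1.3, 94.4], [-0.6, 45.3, 114.0]]
t 28.08 p [556.7 -60.   46.2] yaw 4.4 f [ 1.43 -7.28  3.12] w 0.5 gf 3.785392642021179 | shift [ 30.  -85.2   1. ] spin -0.15
rail tcp [-30.2 -85.1] rail f [ 0.85 -7.37]
```

Call:
arm_command(
  motion=[
    [0,0,-0.5,0,0],
    [0,0,-0.5,0,0],
  ],
)

```text
time: 28.25
position: [0.5566, -0.0595, 0.0462]
tool_rot: [3.137, 0.12, 0.001]
ft_force: [1.8, -8.6, 2.0]
grip_width: 0.008
grip_force: 3.8
```

Call:
arm_command(
  motion=[
    [0,0,-0.4,0,0],
    [0,0,-0.4,0,0],
  ],
)

```text
time: 28.42
position: [0.5566, -0.0592, 0.0462]
tool_rot: [3.137, 0.12, 0.001]
ft_force: [1.2, -6.4, 3.2]
grip_width: 0.004
grip_force: 3.8
```

Call:
arm_command(
  motion=[
    [0,0,-0.3,0,0],
    [0,0,-0.3,0,0],
  ],
)

```text
time: 28.58
position: [0.5566, -0.0589, 0.0462]
tool_rot: [3.137, 0.12, 0.001]
ft_force: [1.6, -7.6, 2.6]
grip_width: 0.006
grip_force: 3.9
```

Call:
arm_command(
  motion=[
    [0,0,-0.3,0,0],
    [0,0,-0.3,0,0],
  ],
)

```text
time: 28.75
position: [0.5566, -0.0586, 0.0462]
tool_rot: [3.137, 0.12, 0.001]
ft_force: [1.8, -7.9, 3.8]
grip_width: 0.002
grip_force: 3.9
```

Call:
arm_command(
  motion=[
    [0,0,-0.2,0,0],
    [0,0,-0.2,0,0],
  ],
)

```text
time: 28.92
position: [0.5565, -0.0584, 0.0462]
tool_rot: [3.137, 0.12, 0.001]
ft_force: [0.8, -7.1, 4.2]
grip_width: 0.005
grip_force: 3.9
```

Call:
arm_command(
  motion=[
    [0,0,-0.2,0,0],
    [0,0,-0.2,0,0],
  ],
)

```text
time: 29.08
position: [0.5566, -0.0583, 0.0462]
tool_rot: [3.137, 0.12, 0.001]
ft_force: [2.6, -7.3, 2.6]
grip_width: 0.003
grip_force: 4.0
```

Call:
arm_command(
  motion=[
    [0,0,-0.3,0,0],
    [0,0,-0.3,0,0],
  ],
)

```text
time: 29.25
position: [0.5566, -0.0583, 0.0462]
tool_rot: [3.136, 0.12, 0.001]
ft_force: [1.6, -7.3, 2.1]
grip_width: 0.005
grip_force: 4.2
```

Call:
arm_command(
  motion=[
    [0,0,-0.3,0,0],
    [0,0,-0.3,0,0],
  ],
)

```text
time: 29.42
position: [0.5566, -0.0583, 0.0463]
tool_rot: [3.136, 0.12, 0.001]
ft_force: [1.4, -9.3, 2.4]
grip_width: 0.005
grip_force: 4.5
```

```bash
python3 q.py s15
```

```text
mid plate 244 [[30.4, -58.8, 42.8], [40.2, 16.5, 47.2], [49.3, 61.4, 50.7]]
foot 194 [[-58.5, -36.6, 60.3], [-21.5, -2.0, 66.5], [28.2, 51.4, 69.7]]
foot face 158 [[-59.4, -36.8, 54.2], [-19.5, 0.5, 60.3], [27.9, 51.6, 65.8]]
neck face 172 [[-29.2, -4.6, 80.4], [-17.4, 0.6, 93.8], [-0.9, 46.8, 114.4]]
t 29.47 p [556.6 -58.3  46.2] yaw 4.37 f [ 1.59 -9.11  2.82] w 0.4 gf 4.446615278720856 | shift [ 29.9 -83.6   1. ] spin -0.18
rail tcp [-30.2 -83.5] rail f [ 0.86 -9.21]
```

Call:
arm_command(
  motion=[
    [0,0,2,0,0],
    [0,0,5,0,0],
    [0,0,10,0,0],
    [0,0,14,-15,0],
    [0,0,14,-45,0],
  ],
)

```text
time: 29.88
position: [0.5531, -0.0685, 0.087]
tool_rot: [-3.136, -0.123, 0.015]
ft_force: [-0.3, -0.7, 0.3]
grip_width: 0.007
grip_force: 0.0
```

Call:
arm_command(
  motion=[
    [45,5,0,-30,0],
    [45,10,-15,-45,0],
    [45,14,-40,-48,0],
    [45,14,-65,-48,0],
    [45,14,-85,-48,-0.3],
  ],
)

```text
time: 30.3
position: [0.5638, 0.0202, 0.139]
tool_rot: [-3.136, -0.134, 0.001]
ft_force: [0.2, 0.3, -1.2]
grip_width: 0.301
grip_force: 0.0
```

Call:
arm_command(
  motion=[
    [45,0,0,0,0],
    [45,0,0,0,0],
    [45,0,0,0,0],
    [45,0,0,0,0],
    [45,0,0,0,0],
  ],
)

```text
time: 30.72
position: [0.5643, 0.0154, 0.1386]
tool_rot: [3.139, 0.128, -0.001]
ft_force: [-0.7, -0.9, -0.4]
grip_width: 0.507
grip_force: 0.0
```

```bash
python3 -c "
from p import rail,plan
x,y=rail(-15,-12.2);print(x,y);plan(x,y,69.3,4.7)"
```

```text
566.0150870058657 13.948512871350408
t 30.72 p [564.3  15.4 138.6] yaw 4.67 f [-0.65 -0.89 -0.36] w 44.1 gf 0.0 | shift [ 1.6  1.6 69.3] spin -0.03
```

Call:
arm_command(
  motion=[
    [45,1.5,1.6,15,0],
    [45,1.5,1.6,35,0],
    [45,1.5,1.6,55,0],
    [45,1.5,1.6,66,0],
    [45,1.5,1.6,69,0],
  ],
  newtons=3,
)

```text
time: 31.13
position: [0.5644, 0.0144, 0.0677]
tool_rot: [-3.139, -0.129, 0.007]
ft_force: [0.4, 0.2, -0.0]
grip_width: 0.515
grip_force: 0.0
```

Call:
arm_command(
  motion=[
    [45,0,0,0,0],
    [45,0,0,0,0],
    [45,0,0,0,0],
    [45,0,0,0,0],
    [45,0,0,0,0],
  ],
)

```text
time: 31.55
position: [0.5667, 0.0153, 0.0709]
tool_rot: [3.138, 0.131, 0.002]
ft_force: [-0.6, -0.5, -0.2]
grip_width: 0.515
grip_force: 0.0
```

Call:
arm_command(
  motion=[
    [45,0,0,0,0],
    [45,0,0,0,0],
  ],
)

```text
time: 31.72
position: [0.5663, 0.0153, 0.0704]
tool_rot: [3.139, 0.131, 0.001]
ft_force: [1.2, -0.8, 0.3]
grip_width: 0.518
grip_force: 0.0
```

```bash
python3 -c "
from p import rail,plan
x,y=rail(-15,-12.2);print(x,y);plan(x,y,69.3,4.7)"
```

```text
566.0150870058657 13.948512871350408
t 31.72 p [566.3  15.3  70.4] yaw 4.79 f [ 1.2  -0.78  0.29] w 45.1 gf 0.0 | shift [-0.4  1.3  1.1] spin 0.09
```

Call:
arm_command(
  motion=[
    [34,0,1.2,1,0],
    [34,0,1.2,1,0],
    [34,0,1.2,1,0],
    [34,0,1.2,1,0],
  ],
)

```text
time: 32.05
position: [0.5662, 0.014, 0.0689]
tool_rot: [3.139, 0.131, -0.0]
ft_force: [0.6, 0.2, 0.1]
grip_width: 0.405
grip_force: 0.0
```

```bash
python3 -c "
from p import rail,plan
x,y=rail(-15,-12.2);print(x,y);plan(x,y,69.3,4.7)"
```

```text
566.0150870058657 13.948512871350408
t 32.05 p [566.2  14.   68.9] yaw 4.78 f [0.63 0.2  0.11] w 35.2 gf 0.0 | shift [-0.1  0.1 -0.4] spin 0.08
```

Call:
arm_command(
  motion=[
    [28,0,0,0,0],
    [15,0,0,0,0],
    [15,0,0,0,0],
    [15,0,0,0,0],
  ],
  newtons=3,
)

```text
time: 32.38
position: [0.5662, 0.0139, 0.069]
tool_rot: [3.139, 0.131, -0.0]
ft_force: [0.8, -0.3, 0.9]
grip_width: 0.271
grip_force: 3.0
```

Call:
arm_command(
  motion=[
    [15,0,0,0,0],
    [15,0,0,0,0],
    [15,0,0,0,0],
  ],
  newtons=30,
)

```text
time: 32.63
position: [0.5662, 0.0139, 0.069]
tool_rot: [3.139, 0.131, -0.0]
ft_force: [0.4, -0.6, -0.5]
grip_width: 0.273
grip_force: 30.0
```

Call:
arm_command(
  motion=[
    [15,0,0,-2,0],
    [15,0,0,-6,0],
    [15,0,0,-12,0],
    [15,0,0,-25,0],
    [15,0,0,-45,0],
  ],
)

```text
time: 33.05
position: [0.5646, 0.0142, 0.1135]
tool_rot: [-3.138, -0.132, 0.006]
ft_force: [0.9, 0.6, -4.0]
grip_width: 0.273
grip_force: 30.0
```

Call:
arm_command(
  motion=[
    [15,-5,0,-25,0],
    [15,-20,-10,-50,0],
    [15,-40,-40,-52,0],
    [15,-60,-72,-52,0],
    [15,-80,-104,-52,0],
  ],
)

```text
time: 33.47
position: [0.4774, 0.1125, 0.1679]
tool_rot: [-3.139, -0.13, -0.004]
ft_force: [-0.3, 1.1, -3.8]
grip_width: 0.272
grip_force: 30.0
```

Call:
arm_command(
  motion=[
    [15,0,-35,0,0],
    [15,0,-70,0,0],
    [15,0,-105,0,0],
    [15,0,-140,0,0],
    [15,0,-175,0,0],
  ],
)

```text
time: 33.88
position: [0.4629, 0.2874, 0.1676]
tool_rot: [-3.139, -0.131, -0.003]
ft_force: [1.2, -0.7, -3.5]
grip_width: 0.274
grip_force: 30.0
```

Call:
arm_command(
  motion=[
    [15,0,-20,0,0],
    [15,0,-30,0,0],
    [15,0,-30,0,0],
    [15,0,-30,0,0],
    [15,0,-30,0,0],
  ],
)

```text
time: 34.3
position: [0.4616, 0.3131, 0.1661]
tool_rot: [3.137, 0.127, 0.0]
ft_force: [-0.3, -0.1, -3.6]
grip_width: 0.274
grip_force: 30.0
```

```bash
python3 - <<'E'
import sys;sys.argv=['q','s16']
exec(open('q.py').read())
x,y=480.5,338.5;plan(x,y,140,5.5)
im,d=snap('top','t16');W=cloud('top',d).reshape(-1,3);W=W[~np.isnan(W[:,0])]
A=np.c_[(W[:,:2]-[.580,.0273])@R.T,W[:,2]]*1000
for n,y0 in(('end',114),('mid',30),('far',-54)):
    B=A[(A[:,0]>-50)&(A[:,0]<60)&(abs(A[:,1]-y0)<45)&(abs(A[:,2]-47)<4)]
    print(n,len(B),np.percentile(B[:,1],[1,99]).round(1) if len(B) else '')
# dark-grey rack from the pre-move side image: slot top rim
S=np.load('pics/side0.npz');P=cloud('side',S['d'])*1000;im0=S['im']
B=P[345:400,270:352].reshape(-1,3);B=B[(abs(B[:,2]-40)<4)&(B[:,0]>400)&(B[:,0]<560)]
Rr=lambda a:np.array([[np.cos(a),np.sin(a)],[-np.sin(a),np.cos(a)]])
c,sz,a=cv2.minAreaRect(B[:,:2].astype(np.float32));print('rack side',c,sz,a)
T=np.load('pics/top0.npz');P=cloud('top',T['d'])*1000
for t in(4.5,5,5.5,6):
  for nm,Q in(('side',B),('top',P[210:288,158:208].reshape(-1,3))):
    Q=Q[(abs(Q[:,2]-40)<4)];q=(Q[:,:2]-[480,338])@Rr(np.radians(t)).T
    q=q[(abs(q[:,0])<72)&(abs(q[:,1])<36)]
    h=np.histogram(q[:,1],np.arange(-36,37,3))[0]
    print(t,nm,'x',np.percentile(q[:,0],[1,99]).round(1),'y',np.percentile(q[:,1],[1,99]).round(1),h)
E
```

```text
mid plate 246 [[30.5, -57.6, 42.9], [39.6, 15.2, 46.6], [49.5, 60.7, 50.6]]
foot 20 [[-33.0, -36.2, 60.5], [-29.5, 49.3, 66.7], [-25.9, 52.3, 69.9]]
foot face 23 [[-33.0, -36.0, 54.5], [-28.5, 49.1, 58.3], [-0.7, 72.5, 63.7]]
neck face 47 [[-29.9, -68.2, 80.8], [-26.8, 22.0, 82.6], [-24.5, 50.2, 86.3]]
t 34.35 p [461.7 313.  166. ] yaw 4.61 f [ 1.11 -0.83 -4.23] w 23.8 gf 29.988416112028062 | shift [ 95.  294.  121.6] spin 0.06
rail tcp [-95.3 294.2] rail f [ 1.04 -0.92]
t 34.35 p [461.7 313.  166. ] yaw 4.61 f [ 1.11 -0.83 -4.23] w 23.8 gf 29.988416112028062 | shift [ 20.8 -24.   26. ] spin -0.89
end 796 [ 82.1 141. ]
mid 853 [-1.8 57.1]
far 854 [-85.5 -26.6]
rack side (479.824462890625, 339.9476318359375) (130.50953674316406, 65.13862609863281) 6.535203456878662
4.5 side x [-64.3  64. ] y [-28.4  33.4] [ 0  0 33 79 79 76 86 88 44 26 20 19 25 27 19 21 16 44 70 83 76 91 97 18]
4.5 top x [-63.6  64.8] y [-31.3  29.4] [ 0 30 55 56 60 59 46 19 17 14 18 15 18 21 16 13 51 51 58 53 54 44  3  0]
5 side x [-64.5  64. ] y [-28.5  33.1] [  0   0  31  87  75  72  85  90  43  27  21  21  23  27  20  18  19  41
  72  83  75  91 102  14]
5 top x [-63.6  64.8] y [-31.   29.1] [ 0 29 55 58 60 56 49 15 17 18 17 14 19 20 18 13 43 60 56 55 49 48  2  0]
5.5 side x [-64.7  64.1] y [-28.5  33.3] [  0   0  31  84  74  79  87  84  45  23  25  21  23  22  22  19  25  40
  67  85  75  86 108  13]
5.5 top x [-63.7  64.7] y [-31.   28.9] [ 0 30 55 56 64 55 51 13 13 20 16 17 20 16 18 15 43 59 59 52 53 44  2  0]
6 side x [-64.9  64.2] y [-28.5  33.1] [  0   1  34  81  73  80  85  85  46  24  22  22  24  20  25  18  25  39
  66  84  80  84 107  13]
6 top x [-63.8  64.6] y [-31.1  29. ] [ 0 28 63 53 59 55 50 16 14 20 16 18 17 15 18 17 48 52 62 51 54 43  2  0]
```

Pitches measure 83.9 and 83.7 mm, so the gaps match. Now I measure the rack's yaw and the held block against it in the same camera.

```bash
cat > r.py <<'E'
from h import *
def edges(Q,t,lab):
    a=np.radians(t);R=np.array([[np.cos(a),np.sin(a)],[-np.sin(a),np.cos(a)]]);q=(Q[:,:2]-[480,338])@R.T
    q=q[(abs(q[:,0])<72)&(abs(q[:,1])<36)];o=[]
    xs=np.arange(-55,56,10)
    for f in(lambda y:np.percentile(y,2),lambda y:np.percentile(y,98)):
        o.append(np.polyfit(xs,[f(q[abs(q[:,0]-x)<5,1]) for x in xs],1))
    # slot rims
    xs=np.arange(-35,36,10)
    for f in(lambda y:y[y<0].max(),lambda y:y[y>0].min()):
        o.append(np.polyfit(xs,[f(np.r_[q[(abs(q[:,0]-x)<5)&(abs(q[:,1])>9),1]]) for x in xs],1))
    print(lab,[(round(t+np.degrees(k[0]),2),round(k[1],1)) for k in o])
def rk(n,f,b,t=5.5):
    P=cloud(n,np.load(f)['d'])*1000;Q=P[b[1]:b[3],b[0]:b[2]].reshape(-1,3)
    edges(Q[abs(Q[:,2]-39.5)<3],t,n)
rk('top','pics/top0.npz',(158,210,208,288));rk('side','pics/side0.npz',(270,345,352,400))
E
python3 - <<'E'
from r import *
P=(cloud('side',np.load('pics/s16.npz')['d'])*1000).reshape(-1,3)
B=P[(P[:,2]>124)&(P[:,2]<158)&(abs(P[:,0]-462)<65)&(P[:,1]>305)&(P[:,1]<345)]
k=np.polyfit(B[:,0],B[:,1],1);print('face',len(B),'yaw',np.degrees(k[0]),'y at 461.7',np.polyval(k,461.7),'x ends',np.percentile(B[:,0],[1,99]),'z')
im=cv2.imread('pics/s16.png')[270:420,230:430];cv2.imwrite('pics/v5.png',cv2.resize(im,(800,600),interpolation=2))
E
```

```text
top [(np.float64(5.48), np.float64(-30.1)), (np.float64(5.95), np.float64(28.1)), (np.float64(6.42), np.float64(-15.9)), (np.float64(5.21), np.float64(13.2))]
side [(np.float64(5.25), np.float64(-27.4)), (np.float64(5.57), np.float64(32.3)), (np.float64(5.13), np.float64(-11.1)), (np.float64(7.71), np.float64(17.2))]
face 526 yaw 4.806216807625695 y at 461.7 325.14362750915205 x ends [415.21187796 503.83860406] z
```

View pics/v5.png

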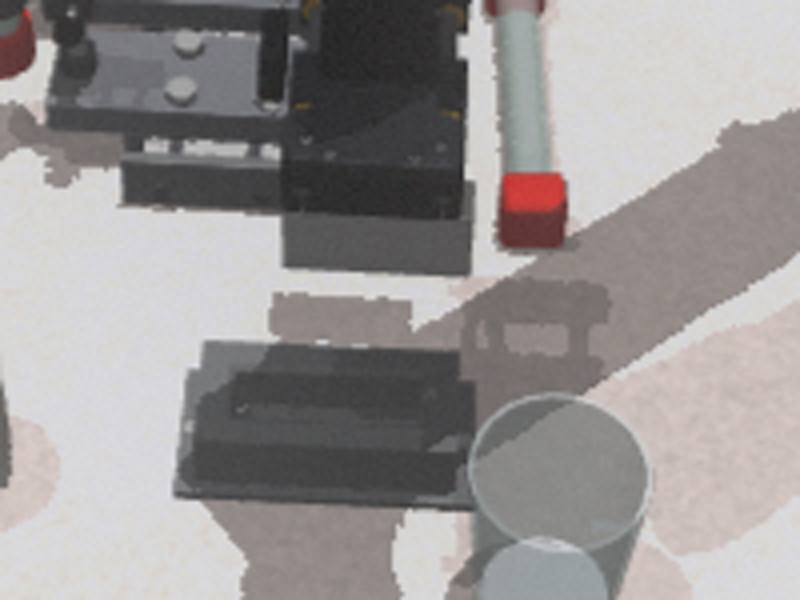

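The picture shows the held block's foot at crop (378,240) and the empty slot at (345,395), both clear of the beaker (560,480). I calibrate the side camera's y at low height on the end holder's outer face, whose true place (rail y 143.7) I know from the nip.

```bash
python3 - <<'E'
from h import *
th=np.radians(4.65);R=np.array([[np.cos(th),np.sin(th)],[-np.sin(th),np.cos(th)]])
for f in('side0','s16','s11'):
    P=(cloud('side',np.load(f'pics/{f}.npz')['d'])*1000).reshape(-1,3);P=P[~np.isnan(P[:,0])]
    A=np.c_[(P[:,:2]-[580,27.3])@R.T,P[:,2]]
    B=A[(A[:,0]>-50)&(A[:,0]<90)&(abs(A[:,1]-144)<8)&(A[:,2]>29)&(A[:,2]<43)]
    print(f,len(B),'face y',np.median(B[:,1]),B[:,1].mean(),B[:,1].std())
# rack +y outer face in the side view
P=cloud('side',np.load('pics/side0.npz')['d'])*1000;Q=P[345:400,270:352].reshape(-1,3)
a=np.radians(5.4);R=np.array([[np.cos(a),np.sin(a)],[-np.sin(a),np.cos(a)]]);q=(Q[:,:2]-[480,338])@R.T
for lo,hi,y0 in((15,34,30),(16,34,-12)):
    m=(Q[:,2]>lo)&(Q[:,2]<hi)&(abs(q[:,1]-y0)<7)&(abs(q[:,0])<45);print('rack face near',y0,m.sum(),np.median(q[m,1]),q[m,1].std(), 'yaw',5.4+np.degrees(np.polyfit(q[m,0],q[m,1],1)[0]))
m=(abs(Q[:,2]-40)<3);print('x ends',np.percentile(q[m&(abs(q[:,1])<30),0],[1,99]))
E
```

```text
side0 270 face y 143.68936387292325 143.65690375672105 1.8392208076804906
s16 233 face y 143.6587924549268 143.6272551150911 1.8085408523607727
s11 268 face y 143.79869311141755 143.72176478156445 1.8540857759178813
rack face near 30 248 31.580816764536742 1.2519503014206192 yaw 5.412279698781358
rack face near -12 231 -12.236153497175401 1.4519618150468823 yaw 5.362434694847859
x ends [-64.80251136  64.13908331]
```

The side camera agrees (143.66 mm). Rack centre (479.5, 339.7), yaw 5.4°, and the block sits about 2 mm to -x in the grip. TCP target (481.6, 339.9), tool yaw 5.2°.

Call:
arm_command(
  motion=[
    [15,8,-9,10,-0.2],
    [15,16,-18,25,-0.4],
    [15,22,-25,45,-0.6],
    [15,22,-25,60,-0.6],
    [15,22,-25,68,-0.6],
  ],
)

```text
time: 34.82
position: [0.4803, 0.34, 0.0958]
tool_rot: [3.136, 0.145, -0.005]
ft_force: [-0.1, -0.8, -4.0]
grip_width: 0.273
grip_force: 30.0
```

Call:
arm_command(
  motion=[
    [15,0,0,0,0],
    [15,0,0,0,0],
    [15,0,0,0,0],
    [15,0,0,0,0],
    [15,0,0,0,0],
  ],
)

```text
time: 35.23
position: [0.4812, 0.3422, 0.0992]
tool_rot: [-3.138, -0.147, -0.003]
ft_force: [0.3, 0.0, -4.0]
grip_width: 0.273
grip_force: 30.0
```

```bash
python3 p.py 481.6 339.9 88 5.2
```

```text
t 35.23 p [481.2 342.2  99.2] yaw 5.36 f [ 0.28  0.01 -3.97] w 23.7 gf 29.988454661797732 | shift [ 0.1  2.4 11.2] spin 0.16
```

Call:
arm_command(
  motion=[
    [15,0,1,3,0.1],
    [15,0,2.3,7,0.1],
    [15,0,2.3,11,0.1],
    [15,0,2.3,11,0.1],
    [15,0,2.3,11,0.1],
  ],
)

```text
time: 35.65
position: [0.4804, 0.3395, 0.0864]
tool_rot: [3.138, 0.145, -0.002]
ft_force: [-0.2, -0.1, -3.4]
grip_width: 0.27
grip_force: 30.0
```

```bash
python3 - <<'E'
from h import *
from p import plan
im,d=snap('side','s17');P=(cloud('side',d)*1000).reshape(-1,3)
B=P[(P[:,2]>50)&(P[:,2]<82)&(abs(P[:,0]-480)<65)&(P[:,1]>335)&(P[:,1]<370)]
k=np.polyfit(B[:,0],B[:,1],1);print('face',len(B),'yaw',np.degrees(k[0]),'y at 479.5',np.polyval(k,479.5),'want',339.66+12.05,'x ends',np.percentile(B[:,0],[1,99]),np.percentile(B[:,0],[1,99]).mean())
plan(481.6,339.9,88,5.2)
E
```

```text
face 329 yaw 5.2933358767241145 y at 479.5 351.62774710064366 want 351.71000000000004 x ends [434.11569744 521.84496705] 477.9803322450957
t 35.7 p [480.6 339.7  86.7] yaw 5.29 f [ 0.02  0.01 -3.19] w 23.6 gf 29.988460193853825 | shift [ 1.  -0.1 -1.3] spin 0.09
```

Call:
arm_command(
  motion=[
    [15,0.7,0,2,0],
    [15,0.7,0,4,0],
    [15,0.7,0,6,0],
    [15,0.7,0,8,0],
    [15,0.7,0,8,0],
  ],
)

```text
time: 36.12
position: [0.4811, 0.3396, 0.0784]
tool_rot: [3.138, 0.145, -0.001]
ft_force: [0.5, -1.2, -3.5]
grip_width: 0.276
grip_force: 30.0
```

Call:
arm_command(
  motion=[
    [15,0,0,2,0],
    [15,0,0,5,0],
    [15,0,0,8,0],
    [15,0,0,10,0],
    [15,0,0,10,0],
  ],
)

```text
time: 36.53
position: [0.4811, 0.3395, 0.0683]
tool_rot: [3.138, 0.145, -0.002]
ft_force: [0.2, -0.3, -4.2]
grip_width: 0.275
grip_force: 30.0
```

```bash
python3 p.py 481.6 339.9 54 5.2
```

```text
t 36.53 p [481.1 339.5  68.3] yaw 5.28 f [ 0.2  -0.27 -4.24] w 23.9 gf 29.98850404517725 | shift [ 0.5 -0.4 14.3] spin 0.08
```

Block bottom is 16 mm inside the slot with no contact force. I continue to the floor.

Call:
arm_command(
  motion=[
    [15,0,0,3,0],
    [15,0,0,6,0],
    [15,0,0,9,0],
    [15,0,0,12,0],
    [15,0,0,13,0],
  ],
)

```text
time: 36.95
position: [0.4811, 0.3396, 0.0553]
tool_rot: [3.138, 0.145, -0.001]
ft_force: [-0.3, -0.4, -4.2]
grip_width: 0.272
grip_force: 30.0
```

Call:
arm_command(
  motion=[
    [15,0,0,0.5,0],
    [15,0,0,1.3,0],
    [15,0,0,1.6,0],
    [15,0,0,1.6,0],
  ],
)

```text
time: 37.28
position: [0.4815, 0.3399, 0.0545]
tool_rot: [3.138, 0.145, 0.0]
ft_force: [-0.4, -0.2, -3.2]
grip_width: 0.273
grip_force: 30.0
```

Call:
arm_command(
  motion=[
    [15,0,0,0.6,0],
    [15,0,0,0.9,0],
    [15,0,0,0.9,0],
  ],
)

```text
time: 37.53
position: [0.4815, 0.34, 0.0542]
tool_rot: [3.138, 0.145, 0.001]
ft_force: [-2.0, -0.9, 2.0]
grip_width: 0.271
grip_force: 30.0
```

Call:
arm_command(
  motion=[
    [15,0,0,0.5,0],
    [15,0,0,0.5,0],
  ],
)

```text
time: 37.7
position: [0.4815, 0.34, 0.0541]
tool_rot: [3.138, 0.145, 0.001]
ft_force: [-3.5, -2.4, 5.5]
grip_width: 0.275
grip_force: 30.0
```

Call:
arm_command(
  motion=[
    [15,0,0,-1,0],
    [40,0,0,-1,0],
    [40,0,0,-1,0],
    [40,0,0,-1,0],
    [40,0,0,-1,0],
  ],
)

```text
time: 38.12
position: [0.4817, 0.3401, 0.0541]
tool_rot: [-3.138, -0.145, -0.001]
ft_force: [0.1, 0.4, 0.0]
grip_width: 0.44
grip_force: 0.0
```

Call:
arm_command(
  motion=[
    [40,0,0,-8,0],
    [40,0,0,-30,0],
    [40,0,0,-60,0],
    [40,0,0,-90,0],
    [40,0,0,-110,0],
  ],
)

```text
time: 38.53
position: [0.4822, 0.341, 0.1676]
tool_rot: [-3.136, -0.145, -0.005]
ft_force: [1.2, 0.1, 0.3]
grip_width: 0.455
grip_force: 0.0
```

Call:
arm_command(
  motion=[
    [40,0,25,0,0],
    [40,0,60,0,0],
    [40,0,95,0,0],
    [40,0,130,0,0],
    [40,0,150,0,0],
  ],
)

```text
time: 38.95
position: [0.4961, 0.186, 0.1645]
tool_rot: [3.136, 0.139, 0.001]
ft_force: [0.3, -0.4, 0.6]
grip_width: 0.461
grip_force: 0.0
```

Call:
arm_command(
  motion=[
    [40,0,0,0,0],
    [40,0,0,0,0],
    [40,0,0,0,0],
  ],
)

```text
time: 39.2
position: [0.4952, 0.1919, 0.1646]
tool_rot: [-3.137, -0.147, -0.001]
ft_force: [-0.7, 0.5, -0.2]
grip_width: 0.458
grip_force: 0.0
```

```bash
python3 - <<'E'
from h import *
im,d=snap('side','s18');P=(cloud('side',d)*1000).reshape(-1,3)
B=P[(abs(P[:,0]-479)<60)&(abs(P[:,1]-340)<28)&(P[:,2]>30)&(P[:,2]<130)]
h,e=np.histogram(B[:,2],np.arange(30,130,5));print(list(zip(e[:-1].tolist(),h.tolist())))
N=B[(B[:,2]>60)&(B[:,2]<100)];k=np.polyfit(N[:,2],N[:,1],1);print('neck lean deg',np.degrees(k[0]),'top',np.percentile(B[:,2],99))
im,d=snap('top','t18');W=cloud('top',d).reshape(-1,3);W=W[~np.isnan(W[:,0])]
th=np.radians(4.6);R=np.array([[np.cos(th),np.sin(th)],[-np.sin(th),np.cos(th)]]);A=np.c_[(W[:,:2]-[.580,.0273])@R.T,W[:,2]]*1000
for n,y0 in(('end',112),('mid',28),('far',-56)):
    B=A[(A[:,0]>-50)&(A[:,0]<60)&(abs(A[:,1]-y0)<42)&(abs(A[:,2]-47)<4)]
    print(n,len(B),np.percentile(B[:,1],[1,99]).round(1) if len(B) else '')
a=cv2.imread('pics/s18.png')[200:420,210:430];b=cv2.imread('pics/t18.png')[120:340,110:490]
cv2.imwrite('pics/v6.png',np.hstack([cv2.resize(a,(300,300),interpolation=2),cv2.resize(b,(500,300),interpolation=2)]))
E
```

```text
[(30, 70), (35, 412), (40, 332), (45, 78), (50, 186), (55, 162), (60, 29), (65, 28), (70, 36), (75, 22), (80, 33), (85, 29), (90, 31), (95, 26), (100, 34), (105, 116), (110, 95), (115, 0), (120, 0)]
neck lean deg 0.26566048955394506 top 112.25978742851105
end 601 [ 81.8 141.3]
mid 846 [-1.7 57.1]
far 861 [-85.6 -26.6]
```

View pics/v6.png

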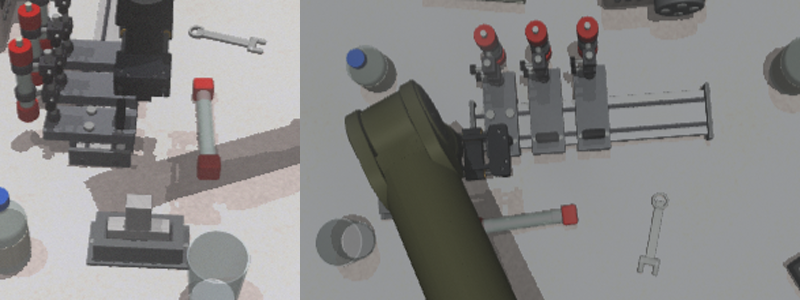

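The block stands upright and fully home in the rack (side crop (138,225), top at 110 mm). The holders are evenly spaced, the bystanders are unmoved, and the gripper is clear of everything.

```bash
python3 -c "
from bench import close_job
print(close_job())"
```

```text
the job is handed in; nothing more can be done
None
```

The job is handed in: both gaps were set with the spacer block and measure equal to within about 0.2 mm (holder pitches 84.2 and 83.7 mm, against 84 mm for a 24 mm gap), the block is upright and fully home in its rack, and the other things on the bench look unmoved. It took about 39 s; my first grip slipped on the neck top because the fingertips stand about 35 mm higher than stated, but this did not move the block.

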